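# Pack a bearing kit and lock its case

### The job

Pack the bearing kit: put every steel ring lying on the bench into the open black case and tip all the balls from the aluminium cup into it as well, then stand the cup upright on the bench again and shut the case's lid. With the mallet, knock both lock pins in the lid fully home (never push them with the gripper or the cup), then put the mallet back on its rest, standing on its head with its handle level. Leave the carton and the bottle where they are.

Things in the scene. Friction and masses are not known exactly. Their poses are not given: they have to be found in the camera images.
- case: the black open-topped case, fixed to the bench: 160 mm (its x) by 220 mm (its y) outside, 70 mm high, walls and floor 5 mm thick; origin at the centre of its underside, z up; its +x side, away from the robot, carries the lid's hinge
- lid (a joint): the case's grey lid, 160 x 220 x 8 mm, 0.3 kg, hinged on the case's far rim (hinge line along the case's y, at x = +0.080 m, z = 0.0705 m in the case's frame, at the lid's underside). rad: 0 = shut, 1.57 = upright, 1.7 = stop (leaning away from the robot). It has no handle; pushed past upright towards the robot (below about 1.5) it falls shut slowly by itself
- lid_edge (a point): middle of the lid's free edge, on its top (outer) face: 160 mm from the hinge
- pin_right (a joint): 16 mm steel lock pin in the lid, 70 mm to the right (-y of the case) of the middle and 20 mm in from the lid's free edge. m: 0 = standing 17 mm proud of the lid's top face, 0.015 = driven fully home (2 mm proud). A light spring pushes it up but a sleeve grips it with 6 N, so it stays where it is driven; it takes about 8 N to move
- pin_left (a joint): 16 mm steel lock pin in the lid, 70 mm to the left (+y of the case) of the middle and 20 mm in from the lid's free edge. m: 0 = standing 17 mm proud of the lid's top face, 0.015 = driven fully home (2 mm proud). A light spring pushes it up but a sleeve grips it with 6 N, so it stays where it is driven; it takes about 8 N to move
- pin_right_top (a point): centre of the top of the right pin's head; moves with the pin
- pin_left_top (a point): centre of the top of the left pin's head; moves with the pin
- cup: aluminium cup holding the balls, 80 mm high, outer radius 28 mm low down, 36 mm at the rim, on a heavy foot 74 mm wide, 4 mm thick; 0.25 kg empty; origin at the centre of its underside, z up out of the mouth. A round handle 20 mm thick runs level along its -x, axis at z = 60 mm, from x = -33 to -128 mm; roughly towards the robot. It stands right or left of the case
- rest: the mallet's rest, fixed: a black rubber slab 200 x 120 x 8 mm (x from -130 to +70 mm, y from -60 to +60 mm in its frame; origin on the bench, z up) with a wooden bar across it at x = -115 mm (16 mm wide, 110 mm long in y, its top 35 mm above the bench) that carries the handle. On the other side of the case from the cup
- mallet: the mallet, 0.4 kg, standing on the rest's slab on one face of its head: head a cylinder of 40 mm diameter, 76 mm long, along its z, both faces alike; origin at the centre of the lower face. Wooden handle 24 mm wide (y), 22 mm high (z), level along its -x, axis at z = 38 mm, from x = -15 to -180 mm; centre of mass about 18 mm behind the head's axis
- ring1: bearing ring, steel, 52 mm outside, 36 mm inside, 16 mm high, 0.11 kg, lying flat on the bench at the start; origin at the centre of its underside. One to three rings are there (None if absent)
- ring2: bearing ring, steel, 52 mm outside, 36 mm inside, 16 mm high, 0.11 kg, lying flat on the bench at the start; origin at the centre of its underside. One to three rings are there (None if absent)
- ring3: bearing ring, steel, 52 mm outside, 36 mm inside, 16 mm high, 0.11 kg, lying flat on the bench at the start; origin at the centre of its underside. One to three rings are there (None if absent)
- ball1: steel bearing ball, 20 mm in diameter, 33 g, in the cup at the start; origin at its centre. Four to six balls are there (None if absent)
- ball2: steel bearing ball, 20 mm in diameter, 33 g, in the cup at the start; origin at its centre. Four to six balls are there (None if absent)
- ball3: steel bearing ball, 20 mm in diameter, 33 g, in the cup at the start; origin at its centre. Four to six balls are there (None if absent)
- ball4: steel bearing ball, 20 mm in diameter, 33 g, in the cup at the start; origin at its centre. Four to six balls are there (None if absent)
- ball5: steel bearing ball, 20 mm in diameter, 33 g, in the cup at the start; origin at its centre. Four to six balls are there (None if absent)
- ball6: steel bearing ball, 20 mm in diameter, 33 g, in the cup at the start; origin at its centre. Four to six balls are there (None if absent)
- carton: bystander: cardboard carton 70 x 110 x 60 mm, origin at the centre of its underside; leave alone
- oil: bystander: bottle, 54 mm in diameter, 140 mm high, origin at the centre of its underside; leave alone
There are look-alikes about, which are no part of the job. What is shaped like the ring2 but orange is not meant.

How it is judged:
On the way, in this order (a step that is already met when the one before it is completed fails the run):
1. every ring and every ball is in the case (x of ring1 in the frame of case between -0.08 and 0.08 m and y of ring1 in the frame of case between -0.11 and 0.11 m and z of ring1 in the frame of case between 0 and 0.066 m and x of ring2 in the frame of case between -0.08 and 0.08 m and y of ring2 in the frame of case between -0.11 and 0.11 m and z of ring2 in the frame of case between 0 and 0.066 m and x of ring3 in the frame of case between -0.08 and 0.08 m and y of ring3 in the frame of case between -0.11 and 0.11 m and z of ring3 in the frame of case between 0 and 0.066 m and x of ball1 in the frame of case between -0.08 and 0.08 m and y of ball1 in the frame of case between -0.11 and 0.11 m and z of ball1 in the frame of case between 0 and 0.066 m and x of ball2 in the frame of case between -0.08 and 0.08 m and y of ball2 in the frame of case between -0.11 and 0.11 m and z of ball2 in the frame of case between 0 and 0.066 m and x of ball3 in the frame of case between -0.08 and 0.08 m and y of ball3 in the frame of case between -0.11 and 0.11 m and z of ball3 in the frame of case between 0 and 0.066 m and x of ball4 in the frame of case between -0.08 and 0.08 m and y of ball4 in the frame of case between -0.11 and 0.11 m and z of ball4 in the frame of case between 0 and 0.066 m and x of ball5 in the frame of case between -0.08 and 0.08 m and y of ball5 in the frame of case between -0.11 and 0.11 m and z of ball5 in the frame of case between 0 and 0.066 m and x of ball6 in the frame of case between -0.08 and 0.08 m and y of ball6 in the frame of case between -0.11 and 0.11 m and z of ball6 in the frame of case between 0 and 0.066 m), for 0.2 s.
2. the lid is shut over them (all of step 1 and value of joint lid below 0.03 rad), for 0.2 s.
3. both lock pins are driven home with the lid shut (value of joint lid below 0.03 rad and value of joint each of pin_right, pin_left above 0.012 m), for 0.2 s.
At the end, for the whole second after the job is handed in: All rings and balls present are in the case, lid shut (under 0.03 rad), both pins driven at least 12 of 15 mm, cup upright on the bench and mallet standing on its head on its rest's slab with handle level (tilts under 0.12 rad), both released and still (all of step 1 and all of step 3 and angle between each of cup, mallet's own z axis and vertical below 0.12 rad and height (world z) of cup below 0.008 m and x of mallet in the frame of rest between -0.11 and 0.07 m and y of mallet in the frame of rest between -0.06 and 0.06 m and z of mallet in the frame of rest between 0.002 and 0.016 m and linear speed of each of mallet, cup below 0.03 m/s); the robot touches nothing.
It fails at once if a lock pin is pushed with the robot or the cup instead of the mallet (over 5 N) (contact force between any of the arm, the fingers, cup and pin_right above 5 N or contact force between any of the arm, the fingers, cup and pin_left above 5 N).
It fails at once if the carton or the bottle is moved by more than 40 mm (distance of any of carton, oil from where it was at the start of the episode above 0.04 m).
Of ball4, ball5, ball6 only 1 to 3 are there at a start; the rules pass over those that are not, and their reading is None.
Of ring1, ring2, ring3 only 1 to 3 are there at a start; the rules pass over those that are not, and their reading is None.
At some moment in a run one of ring1, ring2, ring3, cup may be knocked a few centimetres aside while the robot is not near it.
It also fails if it takes over 210 s, if anything falls off the work surface, if the arm or the gripper's body presses on something with over 40 N, if the wrist force passes 120 N, or if a joint passes its speed limit or range.

### The arm

A 6-joint arm with a two-finger parallel gripper is mounted at the origin on the work surface. World frame = base frame: x ahead of the robot, y to its left, z up, the work surface at z = 0. Lengths are in m, angles in rad, forces in N, time in s.
With the tool pointing down it reaches from about 0.35 to 0.725 m from the base axis. Payload 6 kg.
Tool frame: the origin (TCP) lies between the finger pads; the fingertips stand 14 mm ahead of it and the grasp point (between the pads) lies 5 mm behind it (finger_overhang is the distance from the TCP to the fingertips, in m); z points along the fingers, y is the line along which they close (so a half turn about z gives the same grasp; the last joint's range is limited). The gripper opens to 85 mm and grips with 20 to 120 N. Pads are 22 mm wide; open, the fingers measure 114 mm over their backs; the gripper's body (76 mm by 85 mm) begins 54 mm behind the grasp point. The pads swing forward as they close: fully open they stand 13 mm farther back than shut.
Start: joints at [-0.798, 0.04, 0.085, 0, -1.615, -0.334], TCP at [0.255, -0.543, 0.245] pointing down, gripper open.
Joint ranges: [-2.56, 2.56], [-1.29, 2.01], [-1.08, 1.49], [-3.29, 1.98], [-2.81, -0.18], [-2.99, 2.99]. Speed limits (rad/s): [2.57, 2.57, 3.01, 3.14, 3.14, 3.14].

### API

Orientations are given as a unit quaternion [w, x, y, z].
In Python, from station import sense, snapshot, hand_in, finger_overhang gives the robot as it stands.
- The arm moves only by the shell command python3 -m handwheel 'ROWS'. ROWS is a JSON object of lists of equal length, an entry for each row: "grip": the opening, from 0 (shut) to 1 (fully open); "slide": the shift along the tool's x, y, z in mm, a list of three; "twist": the turn about the tool's z in degrees. In form: {"grip": [grip, ...], "slide": [[x, y, z], ...], "twist": [twist, ...]}. A call has 1 to 10 rows; each row is the pose to reach, as a shift and turn from the pose commanded when the call began, along the tool's axes at that moment; what a row does not reach only later rows make up. A row lasts 1/8 s, in which the tool goes at most 62.5 mm and 10.7 degrees, less where a joint would pass 70% of its speed; a pose out of reach is approached as far as the arm can. A call with a gripper value outside its range is refused whole. The fingers move at their own pace and stop on an object; the grip force is fixed at half the most. Time passes only in rows, so rows that repeat a pose let the fingers close. It gives the time, the measured TCP pose, the force, the opening and the grip force at its end, in the units of the state.
- sense(): the state, without advancing time (a new reading comes with each control period).
- snapshot(name): name is "scene" or "top"; returns a dict with "frame" (420x560x3 uint8, red, green, blue), "fx", "fy", "cx", "cy" (pixels), "eye" and "orientation" of the camera in the world. Camera axes: x right, y down, z forward; pixel columns grow to the right and rows downward; lengths in m; the calibration is good to about 2 mm. A picture is of the moment at which its call begins. There is no depth.
- hand_in(): hands the job in; it is judged then, once.
The state is a dict: "t": time; "q": joint angles; "joint_velocities": joint speeds; "joint_efforts": joint torques, N m; "tcp_pos": TCP position; "tcp_rot": TCP orientation; "wrist_force": force on the tool from outside, world axes, zero at the start; "torque": the same for the moment, N m; "finger_gap": opening from 0.0 (shut) to 1.0 (fully open); "finger_force": force on a finger pad.
Only numpy, scipy, OpenCV 4.12 (cv2) and the standard library are available. Lean on these libraries where they do the work, as an engineer would, in place of code of your own. Each camera call takes 0.05 s, during which the arm holds its last target. There are 200 camera calls.

## Working session

There is one attempt and no reset: what is moved stays moved. The work goes in short steps, Python scripts to look and compute and a shell command to move; the robot and the scene stay as the last step left them, time stands still between calls to the robot, and variables do not carry over. Pictures are saved under pics/ and viewed, at most 14 in all, crops included, and the job is handed in when it is done.

```bash
ls; mkdir -p pics; cat > h.py <<'E'
import numpy as np, cv2, json
from scipy.spatial.transform import Rotation as R
from station import sense, snapshot, hand_in, finger_overhang
def rot(q): return R.from_quat([q[1],q[2],q[3],q[0]]).as_matrix()
def snap(name,fn):
    s=snapshot(name); np.savez('pics/'+fn+'.npz',**{k:np.array(v) for k,v in s.items()})
    cv2.imwrite('pics/'+fn+'.png',s['frame'][:,:,::-1]); return s
def load(fn): return dict(np.load('pics/'+fn+'.npz'))
def world(s,u,v,z):
    d=rot(s['orientation'])@np.array([(u-s['cx'])/s['fx'],(v-s['cy'])/s['fy'],1]); e=np.array(s['eye'])
    return e+d*(z-e[2])/d[2]
def pix(s,p):
    c=rot(s['orientation']).T@(np.array(p)-s['eye']); return c[0]/c[2]*s['fx']+s['cx'],c[1]/c[2]*s['fy']+s['cy']
def crop(fn,u0,v0,u1,v1,k,out):
    im=cv2.imread('pics/'+fn+'.png')[v0:v1,u0:u1]; cv2.imwrite('pics/'+out+'.png',cv2.resize(im,None,fx=k,fy=k,interpolation=cv2.INTER_CUBIC))
def st():
    s=sense(); print('t',round(s['t'],2),'tcp',np.round(s['tcp_pos'],4),'\n',np.round(rot(s['tcp_rot']),3),'F',np.round(s['wrist_force'],1),'gap',round(s['finger_gap'],3),'ff',s['finger_force'],'q',np.round(s['q'],2)); return s
def togo(p):
    s=sense(); print('slide mm',np.round(rot(s['tcp_rot']).T@(np.array(p)-s['tcp_pos'])*1000,1))
E
python3 - <<'E'
from h import *
a=snap('scene','s0');b=snap('top','t0')
for s in(a,b): print(s['fx'],s['cx'],s['cy'],s['eye'],np.round(rot(s['orientation']),3))
st()
A=cv2.imread('pics/s0.png');B=cv2.imread('pics/t0.png')
E
```

```text
pics
533.960925922938 272.5638588273423 201.37169640917529 [1.1969971  0.59376631 0.7675636 ] [[-0.682  0.462 -0.567]
 [ 0.731  0.409 -0.546]
 [-0.02  -0.787 -0.617]]
409.4541936278793 283.126576600824 204.281096755058 [ 0.51198182 -0.015492    0.88130568] [[-0.007 -0.995  0.104]
 [-1.     0.008  0.012]
 [-0.013 -0.104 -0.994]]
t 0.1 tcp [ 0.2549 -0.5429  0.2444] 
 [[-0.905 -0.425 -0.001]
 [-0.425  0.905  0.001]
 [ 0.     0.002 -1.   ]] F [-0.1 -0.1  0.3] gap 0.996 ff 0.0 q [-0.8   0.04  0.08 -0.   -1.62 -0.33]
```

```bash
python3 -c "
import cv2
for n in('s0','t0'): cv2.imwrite('pics/'+n+'b.png',cv2.resize(cv2.imread('pics/'+n+'.png'),(800,600),interpolation=cv2.INTER_CUBIC))"
```

```text
(no output)
```

View pics/t0b.png

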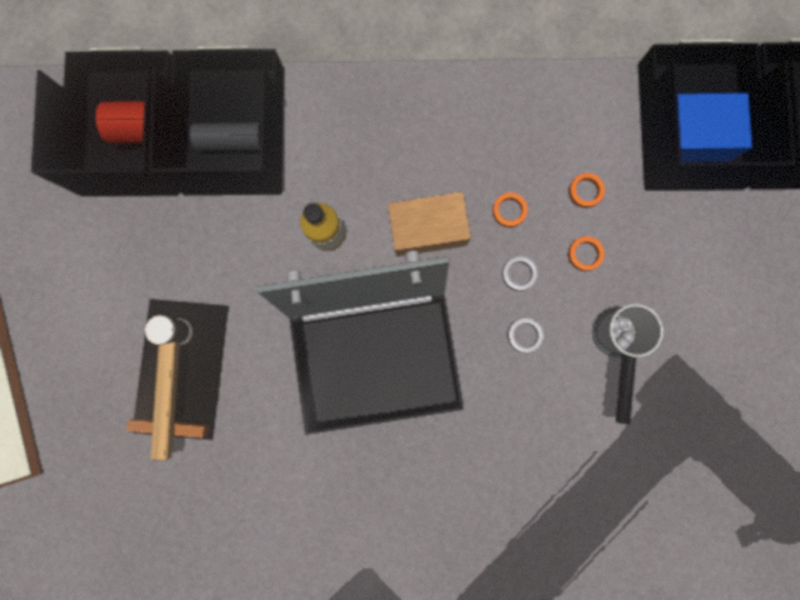

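View pics/s0b.png

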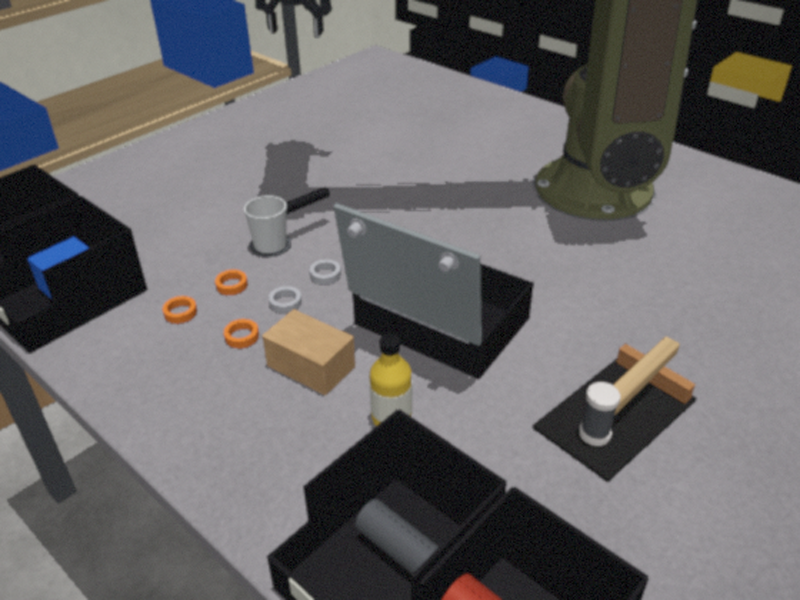

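The top view (800x600 scale, up is +x, left is +y) shows:
- **Steel rings:** (520,273) and (526,335).
- **Orange look-alikes:** (510,209), (587,190) and (587,253).
- **Cup:** mouth (637,330), handle end (624,420).
- **Case:** rim corners about (292,320), (445,298), (462,408) and (307,432).
- **Mallet:** head (160,330), handle end (160,458).
- **Bystanders:** carton (430,222) and bottle (320,222).

I choose the two silvery rings. Next I check them in a crop and measure.

```bash
python3 - <<'E'
from h import *
s=load('t0'); k=0.7
im=s['frame'].astype(int)
hsv=cv2.cvtColor(s['frame'],cv2.COLOR_RGB2HSV)
m=((hsv[:,:,1]<40)&(hsv[:,:,2]>150)).astype(np.uint8)
n,l,stt,c=cv2.connectedComponentsWithStats(m)
for i in range(1,n):
    if stt[i,4]>60: print(stt[i],c[i])
P=lambda n,u,v,z: print(n,np.round(world(s,u*k,v*k,z),4))
P('ring a',520,273,.016);P('ring b',526,335,.016)
P('cup mouth',637,330,.08);P('handle end',624,421,.06);P('handle near',629,357,.06)
for p in((292,320),(445,298),(462,408),(307,432)):P('case',*p,.07)
P('mallet head',160,330,.084);P('hend',160,458,.046+.011);P('bar l',128,426,.035);P('bar r',205,433,.035)
P('slab',152,300,.008);P('slab',228,307,.008);P('slab',212,438,.008)
P('carton',430,222,.06);P('bottle',316,212,.14)
a=s['frame'][120:300,310:480,::-1]
b=s['frame'][190:330,80:330,::-1]
A=cv2.resize(a,None,fx=2.9,fy=2.9,interpolation=cv2.INTER_CUBIC)
cv2.imwrite('pics/c1.png',A)
cv2.imwrite('pics/c2.png',cv2.resize(b,None,fx=3.2,fy=3.2,interpolation=cv2.INTER_CUBIC))
E
```

```text
[ 79   0  23  19 238] [89.97058824  7.21008403]
[106   0  16  18 108] [114.76851852   8.61111111]
[126   0  59  34 691] [153.47033285  16.28364689]
[278   1  20  20 177] [288.92655367  10.77966102]
[307   0  34  25 356] [324.4747191   10.04494382]
[373   0  25  24 260] [382.61923077   8.19230769]
[419   0  24  15 219] [430.46575342   5.94977169]
[443   0  22  16 137] [453.60583942   6.58394161]
[469   0  45  29 497] [488.5694165   15.86519115]
[507   0  18  16 145] [515.7862069    6.71724138]
[ 35   5  20  18 119] [43.35294118 11.57983193]
[381  18  10  18  80] [385.775   27.7875]
[291  26  36  15 215] [311.53023256  34.59069767]
[63 32 35  3 70] [78.6 33.1]
[352 179  25  24 247] [364.19433198 190.71255061]
[213 208  89  16 191] [257.05235602 215.34031414]
[427 212  38  38 371] [442.54716981 230.15633423]
[101 221  20  20 319] [110.76802508 230.5015674 ]
[356 222  25  25 256] [368.078125   234.16015625]
[   0  246   21   93 1034] [  6.67021277 304.00580271]
ring a [ 0.6297 -0.1772  0.016 ]
ring b [ 0.5375 -0.1836  0.016 ]
cup mouth [ 0.5414 -0.322   0.08  ]
handle end [ 0.4175 -0.3059  0.06  ]
handle near [ 0.5047 -0.3168  0.06  ]
case [0.559 0.151 0.07 ]
case [ 0.5881 -0.0621  0.07  ]
case [ 0.4372 -0.0832  0.07  ]
case [0.4061 0.1285 0.07  ]
mallet head [0.5458 0.3291 0.084 ]
hend [0.3701 0.3342 0.057 ]
bar l [0.4112 0.3911 0.035 ]
bar r [0.4008 0.2803 0.035 ]
slab [0.5943 0.3757 0.008 ]
slab [0.5829 0.2605 0.008 ]
slab [0.39   0.2792 0.008 ]
carton [ 0.6983 -0.0427  0.06  ]
bottle [0.6947 0.1074 0.14  ]
```

View pics/c1.png

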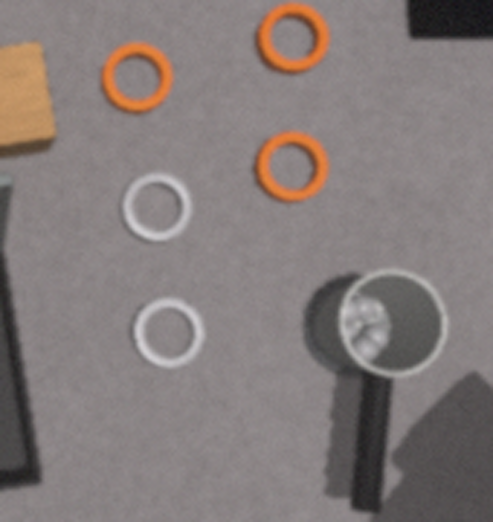

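View pics/c2.png

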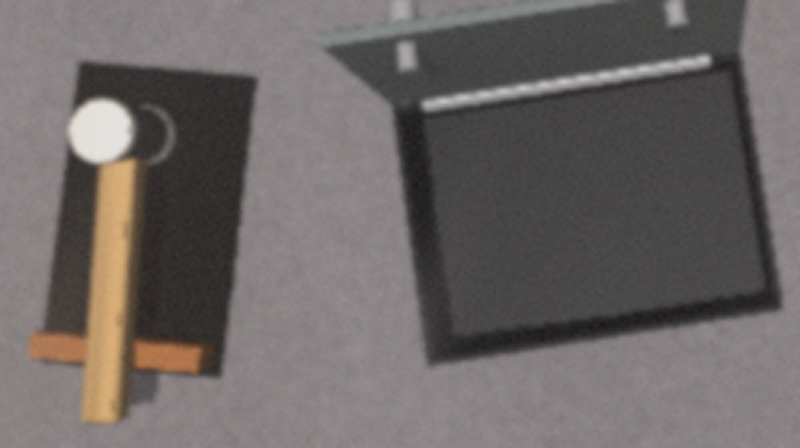

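The crops confirm the two silvery rings at (364,191) and (368,234) original px and the case's rim corners. The sizes check out: mallet 176 of 180 mm, cup plus handle 125 of 128 mm. Case is at about (0.499, 0.034) with yaw 8.1°. I go above ring a with the tool aligned to the case.

```bash
python3 -m handwheel '{"grip":[1,1,1,1,1,1,1,1,1,1],"slide":[[-494,172,120],[-494,172,120],[-494,172,120],[-494,172,120],[-494,172,120],[-494,172,120],[-494,172,120],[-494,172,120],[-494,172,120],[-494,172,120]],"twist":[17,17,17,17,17,17,17,17,17,17]}'
python3 - <<'E'
from h import *
st(); togo([.6297,-.1772,.12]); s=snap('top','t1')
E
```

```text
t: 1.35
tcp_pos: [0.6296, -0.175, 0.1225]
tcp_rot: [-0.002, -0.073, 0.997, 0.001]
wrist_force: [0.8, -0.4, 0.2]
finger_gap: 0.999
finger_force: 0.0
t 1.35 tcp [ 0.6296 -0.175   0.1225] 
 [[-0.989 -0.145 -0.004]
 [-0.145  0.989  0.001]
 [ 0.004  0.001 -1.   ]] F [ 0.8 -0.4  0.2] gap 0.999 ff 0.0 q [ 0.03  0.2   0.04 -0.   -1.41 -1.46]
slide mm [ 0.2 -2.2  2.5]
```

```bash
python3 -m handwheel '{"grip":[0.85,0.85,0.85,0.85,0.85,0,0,0,0,0],"slide":[[0,-2,50],[0,-2,85],[0,-2,105],[0,-2,105],[0,-2,105],[0,-2,105],[0,-2,105],[0,-2,105],[0,-2,105],[0,-2,105]],"twist":[0,0,0,0,0,0,0,0,0,0]}'
python3 - <<'E'
from h import *
st(); 
E
```

```text
t: 2.65
tcp_pos: [0.6305, -0.1797, 0.0226]
tcp_rot: [0.002, -0.071, 0.997, -0.0]
wrist_force: [-0.8, 0.7, 6.4]
finger_gap: 0.56
finger_force: 62.2
t 2.65 tcp [ 0.6305 -0.1797  0.0226] 
 [[-0.99  -0.142  0.003]
 [-0.142  0.99  -0.001]
 [-0.003 -0.001 -1.   ]] F [-0.8  0.7  6.4] gap 0.56 ff 62.21497639082372 q [ 0.03  0.26 -0.08  0.   -1.23 -1.46]
```

```bash
python3 -m handwheel '{"grip":[0,0,0,0,0,0,0,0,0,0],"slide":[[0,0,-60],[0,0,-110],[0,0,-130],[40,55,-130],[75,110,-130],[110,170,-130],[110,230,-130],[110,288,-130],[110,288,-130],[110,288,-130]],"twist":[0,0,0,0,0,0,0,0,0,0]}'
python3 - <<'E'
from h import *
st(); togo([.4806+.0028,.072,.035]) ; snap('scene','s1')
crop('s1',180,100,460,310,2.8,'s1c')
E
```

```text
t: 3.9
tcp_pos: [0.4793, 0.0903, 0.1498]
tcp_rot: [-0.0, -0.072, 0.997, -0.0]
wrist_force: [1.1, -0.3, -1.4]
finger_gap: 0.564
finger_force: 62.5
t 3.9 tcp [0.4793 0.0903 0.1498] 
 [[-0.99  -0.143 -0.001]
 [-0.143  0.99  -0.   ]
 [ 0.001 -0.    -1.   ]] F [ 1.1 -0.3 -1.4] gap 0.564 ff 62.491868105717 q [ 0.6  -0.26 -0.36 -0.   -1.47 -2.03]
slide mm [ -1.6 -18.7 114.8]
```

View pics/s1c.png

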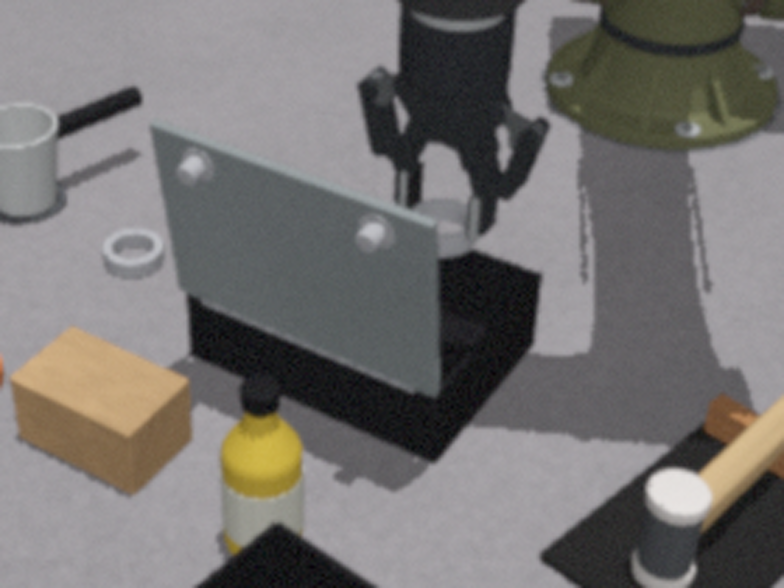

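The ring hangs level in the fingers over the case, and ring b is still on the bench at crop (133,250). I lower ring a and release it.

```bash
python3 -m handwheel '{"grip":[0,0,0,0,0.8,0.8,0.8,0.8,0.8,0.8],"slide":[[-2,-19,50],[-2,-19,100],[-2,-19,115],[-2,-19,115],[-2,-19,115],[-2,-19,115],[-2,-19,100],[-2,-19,50],[-2,-19,0],[-2,-19,0]],"twist":[0,0,0,0,0,0,0,0,0,0]}'
cat >> h.py <<'E'
def rings(s):
    hsv=cv2.cvtColor(s['frame'],cv2.COLOR_RGB2HSV); m=((hsv[:,:,1]<40)&(hsv[:,:,2]>150)).astype(np.uint8)
    n,l,t,c=cv2.connectedComponentsWithStats(m)
    for i in range(1,n):
        if 80<t[i,4] and t[i,1]>100: u,v=t[i,0]+t[i,2]/2-.5,t[i,1]+t[i,3]/2-.5; print(t[i],'z.016',np.round(world(s,u,v,.016),4),'z.08',np.round(world(s,u,v,.08),4))
E
python3 - <<'E'
from h import *
st(); s=snap('top','t2'); rings(s); togo([.5375,-.1836,.1])
E
```

```text
t: 5.2
tcp_pos: [0.4867, 0.0722, 0.1571]
tcp_rot: [0.005, -0.071, 0.997, 0.001]
wrist_force: [-0.3, -0.1, -0.4]
finger_gap: 0.798
finger_force: 0.0
t 5.2 tcp [0.4867 0.0722 0.1571] 
 [[-0.99  -0.142  0.01 ]
 [-0.142  0.99   0.004]
 [-0.01   0.002 -1.   ]] F [-0.3 -0.1 -0.4] gap 0.798 ff 0.0 q [ 0.56 -0.26 -0.35  0.   -1.47 -1.99]
[213 208  89  16 244] z.016 [0.5794 0.0505 0.016 ] z.08 [0.5744 0.0456 0.08  ]
[427 212  39  39 450] z.016 [ 0.5437 -0.3467  0.016 ] z.08 [ 0.5414 -0.3222  0.08  ]
[100 221  21  20 327] z.016 [0.5498 0.3628 0.016 ] z.08 [0.547  0.3348 0.08  ]
[356 222  26  27 293] z.016 [ 0.5365 -0.1842  0.016 ] z.08 [ 0.5347 -0.1717  0.08  ]
[   0  245   21   94 1036] z.016 [0.4236 0.5687 0.016 ] z.08 [0.4301 0.5255 0.08  ]
slide mm [ -14.9 -260.5   53.6]
```

```bash
python3 -m handwheel '{"grip":[0.85,0.85,0.85,0.85,0.85,0.85,0.85,0.85,0.85,0.85],"slide":[[-3,-60,10],[-6,-120,20],[-9,-180,30],[-12,-240,40],[-15,-260,50],[-15,-260,50],[-15,-260,90],[-15,-260,120],[-15,-260,134],[-15,-260,134]],"twist":[0,0,0,0,0,0,0,0,0,0]}'
python3 -m handwheel '{"grip":[0,0,0,0,0,0,0,0,0,0],"slide":[[0,0,0],[0,0,0],[0,0,0],[0,0,0],[0,0,0],[0,0,0],[0,0,-60],[0,0,-110],[0,0,-130],[0,0,-130]],"twist":[0,0,0,0,0,0,0,0,0,0]}'
python3 - <<'E'
from h import *
st(); s=snap('top','t2b'); rings(s); togo([.499-.0099+.0071,.034-.0014-.0495,.15])
E
```

```text
t: 6.5
tcp_pos: [0.5358, -0.183, 0.0161]
tcp_rot: [-0.001, -0.072, 0.997, 0.0]
wrist_force: [0.3, -1.0, 1.0]
finger_gap: 0.853
finger_force: 0.0
t: 7.75
tcp_pos: [0.5367, -0.1837, 0.1478]
tcp_rot: [0.002, -0.071, 0.997, 0.0]
wrist_force: [0.3, -0.5, -1.8]
finger_gap: 0.574
finger_force: 62.6
t 7.75 tcp [ 0.5367 -0.1837  0.1478] 
 [[-0.99  -0.141  0.003]
 [-0.141  0.99   0.   ]
 [-0.003 -0.    -1.   ]] F [ 0.3 -0.5 -1.8] gap 0.574 ff 62.64936055988073 q [ 0.02 -0.04 -0.17 -0.   -1.44 -1.45]
[100 221  21  20 326] z.016 [0.5498 0.3628 0.016 ] z.08 [0.547  0.3348 0.08  ]
[   0  245   21   94 1046] z.016 [0.4236 0.5687 0.016 ] z.08 [0.4301 0.5255 0.08  ]
slide mm [ 15.7 170.5  -4.3]
```

```bash
python3 -m handwheel '{"grip":[0,0,0,0,0,0,0,0,0,0.8],"slide":[[5,60,-5],[10,120,-5],[16,170,-5],[16,170,-5],[16,170,50],[16,170,90],[16,170,111],[16,170,111],[16,170,111],[16,170,111]],"twist":[0,0,0,0,0,0,0,0,0,0]}'
python3 -m handwheel '{"grip":[0.8,0.8,0.8,0.8,0.8,0.8,0.8,0.8,0.8,0.8],"slide":[[0,0,0],[0,0,0],[0,0,-60],[0,0,-120],[60,0,-150],[110,0,-150],[110,0,-150],[110,0,-150],[110,0,-150],[110,0,-150]],"twist":[0,0,0,0,0,0,0,0,0,0]}'
python3 - <<'E'
from h import *
st(); s=snap('top','t3'); rings(s)
cv2.imwrite('pics/t3b.png',cv2.resize(cv2.imread('pics/t3.png')[150:400,80:480],(800,500),interpolation=cv2.INTER_CUBIC))
E
```

```text
t: 9.05
tcp_pos: [0.4967, -0.0161, 0.0351]
tcp_rot: [0.001, -0.071, 0.997, 0.002]
wrist_force: [-2.5, 15.3, 6.1]
finger_gap: 0.76
finger_force: 6.8
t: 10.3
tcp_pos: [0.3874, -0.0334, 0.1843]
tcp_rot: [-0.001, -0.071, 0.997, -0.0]
wrist_force: [0.8, -0.6, -0.2]
finger_gap: 0.8
finger_force: 0.0
t 10.3 tcp [ 0.3874 -0.0334  0.1843] 
 [[-0.99  -0.141 -0.003]
 [-0.141  0.99  -0.001]
 [ 0.003 -0.001 -1.   ]] F [ 0.8 -0.6 -0.2] gap 0.8 ff 0.0 q [ 0.44 -0.57 -0.52 -0.   -1.62 -1.87]
[213 207  89  17 251] z.016 [0.5804 0.0505 0.016 ] z.08 [0.5754 0.0456 0.08  ]
[ 55 211  22  12  84] z.016 [0.5803 0.4593 0.016 ] z.08 [0.5753 0.4242 0.08  ]
[427 211  39  40 457] z.016 [ 0.5448 -0.3468  0.016 ] z.08 [ 0.5423 -0.3223  0.08  ]
[100 221  22  20 327] z.016 [0.5498 0.3617 0.016 ] z.08 [0.547  0.3338 0.08  ]
[277 242  24  25 238] z.016 [ 0.4979 -0.0156  0.016 ] z.08 [ 0.4989 -0.0156  0.08  ]
[   0  245   21   94 1046] z.016 [0.4236 0.5687 0.016 ] z.08 [0.4301 0.5255 0.08  ]
[235 248  24  25 235] z.016 [0.4859 0.0726 0.016 ] z.08 [0.4879 0.066  0.08  ]
```

View pics/t3b.png

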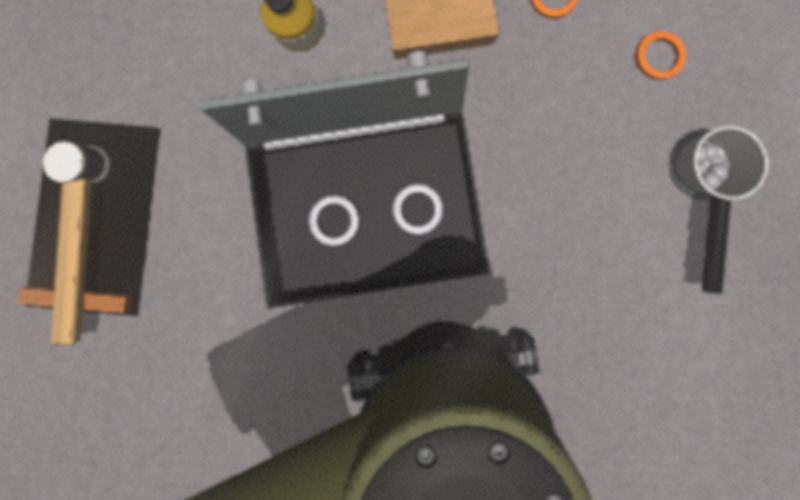

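Both rings lie flat in the case, at crop (333,221) and (417,210). The cup is unmoved at crop (730,163), with its handle to (712,290). I go to the cup's handle.

```bash
python3 -m handwheel '{"grip":[0.6,0.6,0.6,0.6,0.6,0.6,0.6,0.6,0.6,0.6],"slide":[[-10,-60,0],[-25,-120,0],[-40,-180,0],[-55,-240,0],[-62,-294,0],[-62,-294,20],[-62,-294,20],[-62,-294,20],[-62,-294,20],[-62,-294,20]],"twist":[5,10,15,15,15,15,15,15,15,15]}'
python3 - <<'E'
from h import *
st(); s=snap('top','t4'); togo([.490,-.3156,.055])
print(np.round(world(load('t3'),80+717/2,150+200/2,.06),4),np.round(world(load('t3'),80+712/2,150+290/2,.06),4))
E
```

```text
t: 11.6
tcp_pos: [0.4905, -0.3151, 0.1663]
tcp_rot: [0.001, 0.059, 0.998, -0.0]
wrist_force: [-0.5, -0.6, -0.1]
finger_gap: 0.602
finger_force: 0.0
t 11.6 tcp [ 0.4905 -0.3151  0.1663] 
 [[-0.993  0.118  0.002]
 [ 0.118  0.993 -0.   ]
 [-0.002 -0.    -1.   ]] F [-0.5 -0.6 -0.1] gap 0.602 ff 0.0 q [-0.23 -0.   -0.1   0.   -1.47 -1.46]
slide mm [  0.6  -0.5 111.1]
[ 0.5046 -0.3133  0.06  ] [ 0.4169 -0.3044  0.06  ]
```

```bash
python3 -m handwheel '{"grip":[0.6,0.6,0.6,0.6,0.6,0,0,0,0,0],"slide":[[0,1,50],[0,1,90],[0,1,111],[0,1,111],[0,1,111],[0,1,111],[0,1,111],[0,1,111],[0,1,111],[0,1,111]],"twist":[0,0,0,0,0,0,0,0,0,0]}'
python3 -m handwheel '{"grip":[0,0,0,0,0,0],"slide":[[0,0,-10],[0,0,-25],[0,0,-25],[0,0,-25],[0,0,-25],[0,0,-25]],"twist":[0,0,0,0,0,0]}'
python3 - <<'E'
from h import *
st(); s=snap('scene','s2'); crop('s2',120,80,330,230,3.8,'s2c')
E
```

```text
t: 12.9
tcp_pos: [0.4908, -0.3149, 0.0557]
tcp_rot: [0.001, 0.06, 0.998, -0.0]
wrist_force: [-1.4, 2.4, 5.3]
finger_gap: 0.213
finger_force: 58.5
t: 13.65
tcp_pos: [0.4901, -0.3145, 0.0788]
tcp_rot: [-0.0, 0.06, 0.998, 0.0]
wrist_force: [0.0, -1.2, -4.9]
finger_gap: 0.215
finger_force: 58.6
t 13.65 tcp [ 0.4901 -0.3145  0.0788] 
 [[-0.993  0.119 -0.001]
 [ 0.119  0.993  0.   ]
 [ 0.001  0.    -1.   ]] F [ 0.  -1.2 -4.9] gap 0.215 ff 58.61878752708435 q [-0.23  0.04 -0.22 -0.   -1.31 -1.46]
```

View pics/s2c.png

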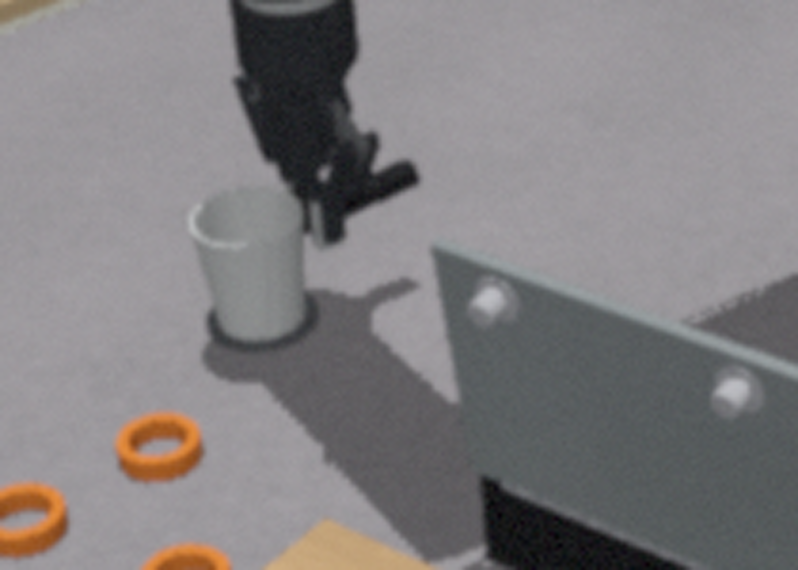

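The cup hangs upright in the grip, its foot clear of the bench, with the orange rings untouched. The tool only twists about the vertical, so I'll tip the cup about its round handle by catching its foot on the case's right wall. First I bring it beside that wall, handle parallel to the case's x.

```bash
python3 -m handwheel '{"grip":[0,0,0,0,0,0,0,0,0,0],"slide":[[2,10,-15],[6,35,-32],[11,65,-32],[16,95,-32],[22,125,-32],[27,155,-32],[31,177,-32],[31,177,-32],[31,177,-32],[31,177,-32]],"twist":[0,-3,-6,-9,-12,-15,-15,-15,-15,-15]}'
python3 - <<'E'
from h import *
s=st(); p=np.array(s['tcp_pos'][:2])-[.499,.034]; print('case',p@[.990,.141],p@[-.141,.990])
togo([.4807,-.1353,.1107]); snap('scene','s3')
E
```

```text
t: 14.95
tcp_pos: [0.4807, -0.1357, 0.1116]
tcp_rot: [0.0, -0.071, 0.998, -0.0]
wrist_force: [-1.3, -0.6, -4.0]
finger_gap: 0.215
finger_force: 59.0
t 14.95 tcp [ 0.4807 -0.1357  0.1116] 
 [[-0.99  -0.141  0.   ]
 [-0.141  0.99  -0.   ]
 [-0.    -0.    -1.   ]] F [-1.3 -0.6 -4. ] gap 0.215 ff 59.00848567485809 q [ 0.13 -0.21 -0.39  0.   -1.39 -1.56]
case -0.042056433069803 -0.16537057338365657
slide mm [-0.1  0.3  0.9]
```

```bash
python3 -m handwheel '{"grip":[0,0,0,0,0,0,0,0,0,0],"slide":[[0,9,-6],[0,18,-6],[0,29,-8],[0,40,-9],[0,49,-11],[0,58,-13],[0,66,-12],[0,74,-11],[0,74,-11],[0,74,-11]],"twist":[0,0,0,0,0,0,0,0,0,0]}'
python3 - <<'E'
from h import *
s=st(); p=np.array(s['tcp_pos'][:2])-[.499,.034]; print('case',p@[.990,.141],p@[-.141,.990])
snap('scene','s4');snap('top','t5');a=cv2.imread('pics/s4.png')[60:260,180:400];b=cv2.imread('pics/t5.png')[130:330,180:400]
cv2.imwrite('pics/m1.png',cv2.resize(np.hstack([a,b]),(792,360),interpolation=cv2.INTER_CUBIC))
E
```

```text
t: 16.25
tcp_pos: [0.4709, -0.0635, 0.125]
tcp_rot: [0.001, -0.071, 0.998, -0.002]
wrist_force: [-1.1, -6.6, 4.2]
finger_gap: 0.208
finger_force: 58.2
t 16.25 tcp [ 0.4709 -0.0635  0.125 ] 
 [[-0.99  -0.141  0.003]
 [-0.141  0.99  -0.004]
 [-0.003 -0.005 -1.   ]] F [-1.1 -6.6  4.2] gap 0.208 ff 58.15985083580017 q [ 0.3  -0.29 -0.44  0.01 -1.42 -1.73]
case -0.04157618578882453 -0.09258647073057193
```

View pics/m1.png

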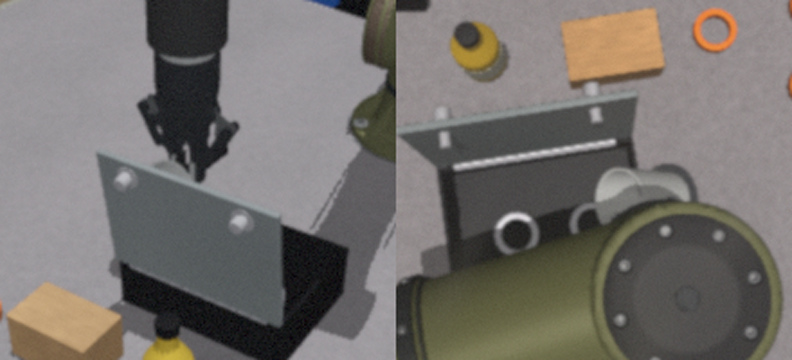

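The top half (right) shows the cup tipped roughly 45°, mouth towards the case's inside at (625,190) and foot caught on the right wall near (685,190). I continue the arc.

```bash
python3 -m handwheel '{"grip":[0,0,0,0,0,0,0,0,0,0],"slide":[[0,8,3],[0,15,7],[0,21,12],[0,27,17],[0,31,23],[0,35,29],[0,38,34],[0,40,37],[0,40,37],[0,40,37]],"twist":[0,0,0,0,0,0,0,0,0,0]}'
python3 - <<'E'
from h import *
s=st(); p=np.array(s['tcp_pos'][:2])-[.499,.034]; print('case',p@[.990,.141],p@[-.141,.990])
snap('scene','s5');snap('top','t6');a=cv2.imread('pics/s5.png')[60:260,180:400];b=cv2.imread('pics/t6.png')[130:330,180:400]
cv2.imwrite('pics/m2.png',cv2.resize(np.hstack([a,b]),(792,360),interpolation=cv2.INTER_CUBIC))
E
```

```text
t: 17.6
tcp_pos: [0.4663, -0.0219, 0.0877]
tcp_rot: [0.003, -0.071, 0.997, -0.0]
wrist_force: [2.7, 0.4, 5.9]
finger_gap: 0.207
finger_force: 61.6
t 17.6 tcp [ 0.4663 -0.0219  0.0877] 
 [[-0.99  -0.143  0.006]
 [-0.143  0.99   0.   ]
 [-0.005 -0.001 -1.   ]] F [2.7 0.4 5.9] gap 0.207 ff 61.587345600128174 q [ 0.39 -0.3  -0.51  0.   -1.35 -1.82]
case -0.04021956729289242 -0.05073417033825898
```

View pics/m2.png

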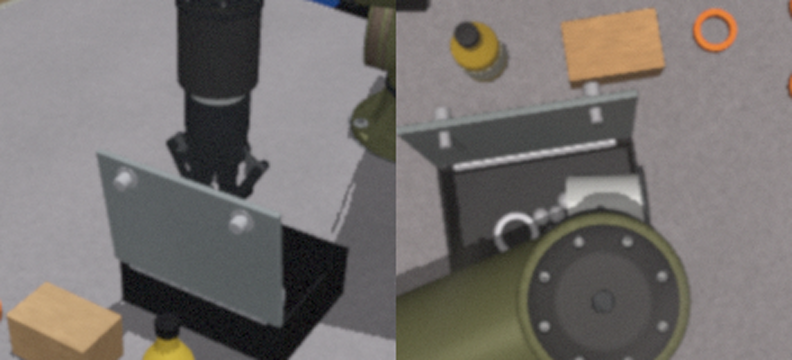

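The balls are rolling out next to ring a, at (540,215) and (560,208). I shake the cup a little over the case and check the weight.

```bash
python3 -m handwheel '{"grip":[0,0,0,0,0,0,0,0,0,0],"slide":[[0,0,4],[0,0,4],[0,15,-8],[0,32,-15],[0,15,-15],[0,32,-15],[0,15,-15],[0,32,-15],[0,32,-15],[0,32,-15]],"twist":[0,0,0,0,0,0,0,0,0,0]}'
python3 -m handwheel '{"grip":[0,0,0,0,0,0],"slide":[[0,0,0],[0,0,0],[0,0,0],[0,0,0],[0,0,0],[0,0,0]],"twist":[0,0,0,0,0,0]}'
python3 - <<'E'
from h import *
s=st(); p=np.array(s['tcp_pos'][:2])-[.499,.034]; print('case',p@[.990,.141],p@[-.141,.990])
snap('top','t7');crop('t7',180,190,340,310,5,'t7c')
E
```

```text
t: 18.95
tcp_pos: [0.4595, 0.0094, 0.0997]
tcp_rot: [-0.001, -0.071, 0.997, 0.0]
wrist_force: [0.7, 0.4, -2.8]
finger_gap: 0.21
finger_force: 62.6
t: 19.7
tcp_pos: [0.46, 0.0094, 0.1003]
tcp_rot: [-0.0, -0.071, 0.997, 0.0]
wrist_force: [-0.8, 0.6, -2.1]
finger_gap: 0.212
finger_force: 62.6
t 19.7 tcp [0.46   0.0094 0.1003] 
 [[-0.99  -0.142 -0.   ]
 [-0.142  0.99   0.   ]
 [ 0.     0.    -1.   ]] F [-0.8  0.6 -2.1] gap 0.212 ff 62.62040376663208 q [ 0.46 -0.32 -0.5  -0.   -1.39 -1.89]
case -0.04208207074666057 -0.0188719017298147
```

View pics/t7c.png

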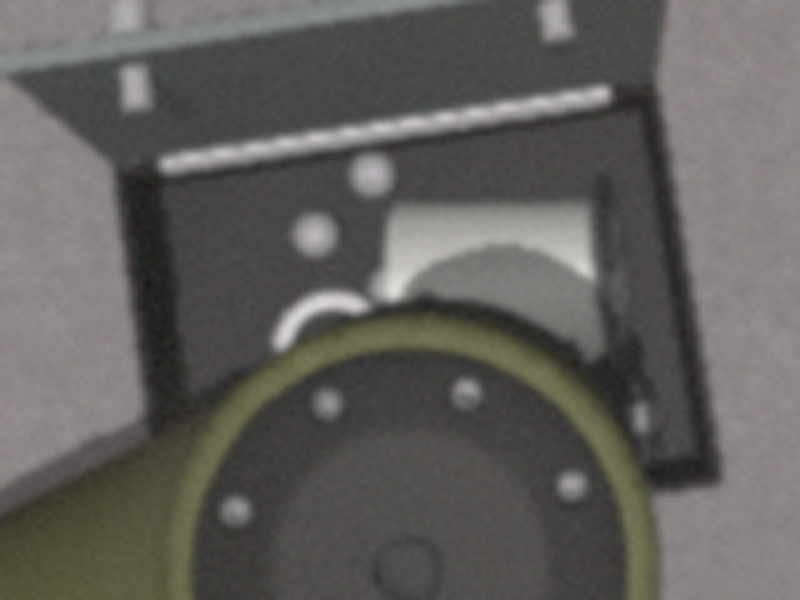

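Two balls show at (370,175) and (315,235), one more beside the cup's mouth at (385,285). The wrist reads about 2.4 N, the empty cup's weight. I right the cup by drawing its foot over the inside of the right wall.

```bash
python3 -m handwheel '{"grip":[0,0,0,0,0,0,0,0,0,0],"slide":[[0,-8,10],[0,-11,16],[0,-19,14],[0,-26,12],[0,-33,3],[0,-39,-6],[0,-46,-12],[0,-52,-18],[0,-60,-22],[0,-68,-26]],"twist":[0,0,0,0,0,0,0,0,0,0]}'
python3 -m handwheel '{"grip":[0,0,0,0,0,0,0,0],"slide":[[0,-8,-2],[0,-17,-3],[0,-26,-3],[0,-34,-2],[0,-42,0],[0,-48,3],[0,-48,3],[0,-48,3]],"twist":[0,0,0,0,0,0,0,0]}'
python3 - <<'E'
from h import *
s=st(); p=np.array(s['tcp_pos'][:2])-[.499,.034]; print('case',p@[.990,.141],p@[-.141,.990])
snap('scene','s6');snap('top','t8');a=cv2.imread('pics/s6.png')[60:260,180:400];b=cv2.imread('pics/t8.png')[130:330,180:400]
cv2.imwrite('pics/m3.png',cv2.resize(np.hstack([a,b]),(792,360),interpolation=cv2.INTER_CUBIC))
E
```

```text
t: 21.0
tcp_pos: [0.4711, -0.0537, 0.1322]
tcp_rot: [0.004, -0.074, 0.997, 0.004]
wrist_force: [-13.5, 25.5, 28.5]
finger_gap: 0.208
finger_force: 62.1
t: 22.0
tcp_pos: [0.4781, -0.1062, 0.1271]
tcp_rot: [0.003, -0.071, 0.997, -0.001]
wrist_force: [-3.0, 2.6, 13.9]
finger_gap: 0.208
finger_force: 69.2
t 22.0 tcp [ 0.4781 -0.1062  0.1271] 
 [[-0.99  -0.142  0.006]
 [-0.142  0.99  -0.001]
 [-0.006 -0.002 -1.   ]] F [-3.   2.6 13.9] gap 0.208 ff 69.21540856361389 q [ 0.2  -0.25 -0.4   0.   -1.42 -1.62]
case -0.04041989325048937 -0.135808117190339
```

View pics/m3.png

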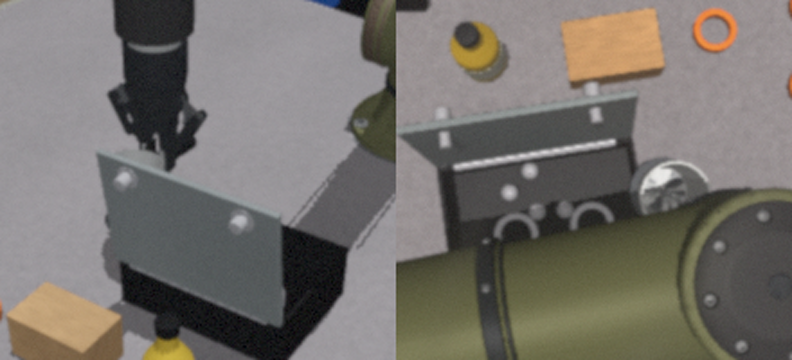

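The cup is upright again beside the wall at (670,190) in the right half, and four balls are visible in the case at (530,170), (510,190), (537,210) and (565,208). I lift the cup clear and weigh it to be sure it is empty.

```bash
python3 -m handwheel '{"grip":[0,0,0,0,0,0,0,0,0,0],"slide":[[0,0,-15],[0,-20,-20],[0,-50,-20],[0,-80,-20],[0,-110,-20],[0,-130,-10],[0,-130,20],[0,-130,50],[0,-130,50],[0,-130,50]],"twist":[0,0,0,0,0,0,0,0,0,0]}'
python3 -m handwheel '{"grip":[0,0,0,0],"slide":[[0,0,0],[0,0,0],[0,0,0],[0,0,0]],"twist":[0,0,0,0]}'
python3 - <<'E'
from h import *
s=st(); 
snap('scene','s7');snap('top','t9');a=cv2.imread('pics/s7.png')[60:260,140:360];b=cv2.imread('pics/t9.png')[150:350,200:420]
cv2.imwrite('pics/m4.png',cv2.resize(np.hstack([a,b]),(792,360),interpolation=cv2.INTER_CUBIC))
E
```

```text
t: 23.35
tcp_pos: [0.4953, -0.2347, 0.0747]
tcp_rot: [0.0, -0.071, 0.997, -0.001]
wrist_force: [0.0, -0.8, -0.8]
finger_gap: 0.207
finger_force: 67.3
t: 23.85
tcp_pos: [0.4949, -0.2341, 0.0734]
tcp_rot: [0.0, -0.071, 0.997, 0.0]
wrist_force: [-0.5, -0.5, -1.9]
finger_gap: 0.207
finger_force: 67.3
t 23.85 tcp [ 0.4949 -0.2341  0.0734] 
 [[-0.99  -0.142  0.   ]
 [-0.142  0.99   0.   ]
 [-0.    -0.    -1.   ]] F [-0.5 -0.5 -1.9] gap 0.207 ff 67.25202083587646 q [-0.07 -0.05 -0.32 -0.   -1.3  -1.35]
```

View pics/m4.png

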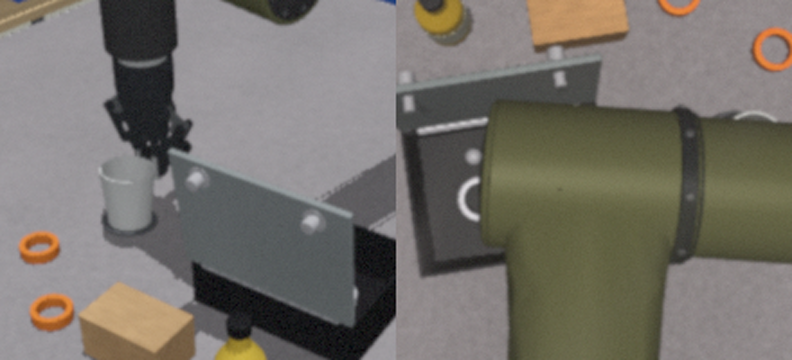

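The cup is upright above the bench and weighs as empty (about 2 N). I set it down, press it lightly flat, release, and rise.

```bash
python3 -m handwheel '{"grip":[0,0,0,0,0,0.5,0.5,0.5,0.5,0.5],"slide":[[0,0,8],[0,0,14],[0,0,18],[0,0,20],[0,0,20],[0,0,20],[0,0,20],[0,0,20],[0,0,20],[0,0,20]],"twist":[0,0,0,0,0,0,0,0,0,0]}'
python3 - <<'E'
from h import *
st()
E
python3 -m handwheel '{"grip":[0.5,0.5,0.5,0.5,0.5,0.5,0.5,0.5,0.5,0.5],"slide":[[0,0,-20],[0,0,-70],[0,0,-130],[40,0,-170],[80,0,-170],[120,0,-170],[120,0,-170],[120,0,-170],[120,0,-170],[120,0,-170]],"twist":[0,0,0,0,0,0,0,0,0,0]}'
python3 - <<'E'
from h import *
s=st(); a=snap('scene','s8');b=snap('top','t10'); rings(b)
for n,im in(('s8',a),('t10',b)):
    f=im['frame']; hsv=cv2.cvtColor(f,cv2.COLOR_RGB2HSV)
# balls in case: bright blobs inside
c=np.array([.499,.034]);g=cv2.cvtColor(b['frame'],cv2.COLOR_RGB2GRAY)
w=np.zeros((150,210),np.uint8)
for i in range(150):
    for j in range(210):
        x=.074-i*.001;y=.104-j*.001
        u,v=pix(b,[c[0]+.99*x-.141*y,c[1]+.141*x+.99*y,.02]); w[i,j]=g[int(round(v)),int(round(u))]
A=cv2.cvtColor(cv2.resize(w,(560,400)),cv2.COLOR_GRAY2BGR)
B=cv2.resize(a['frame'][70:220,140:230,::-1],(240,400),interpolation=cv2.INTER_CUBIC)
cv2.imwrite('pics/m5.png',np.hstack([A,B]))
E
```

```text
t: 25.2
tcp_pos: [0.4947, -0.2342, 0.053]
tcp_rot: [-0.0, -0.071, 0.997, 0.0]
wrist_force: [0.1, 0.2, 0.2]
finger_gap: 0.502
finger_force: 0.0
t 25.2 tcp [ 0.4947 -0.2342  0.053 ] 
 [[-0.99  -0.142 -0.001]
 [-0.142  0.99   0.   ]
 [ 0.001  0.    -1.   ]] F [0.1 0.2 0.2] gap 0.502 ff 0.0 q [-0.07 -0.04 -0.34 -0.   -1.26 -1.35]
t: 26.45
tcp_pos: [0.3765, -0.251, 0.2228]
tcp_rot: [-0.001, -0.071, 0.997, 0.0]
wrist_force: [-0.4, -1.2, 0.7]
finger_gap: 0.5
finger_force: 0.0
t 26.45 tcp [ 0.3765 -0.251   0.2228] 
 [[-0.99  -0.142 -0.001]
 [-0.142  0.99   0.   ]
 [ 0.001  0.    -1.   ]] F [-0.4 -1.2  0.7] gap 0.5 ff 0.0 q [-0.14 -0.36 -0.31 -0.   -1.62 -1.29]
[387 153  20  14  96] z.016 [ 0.6974 -0.2485  0.016 ] z.08 [ 0.6837 -0.2313  0.08  ]
[473 184  14  25  94] z.016 [ 0.6172 -0.4208  0.016 ] z.08 [ 0.6094 -0.3908  0.08  ]
[377 199  41  47 690] z.016 [ 0.5634 -0.2449  0.016 ] z.08 [ 0.5596 -0.2279  0.08  ]
[476 199  40  35 346] z.016 [ 0.5745 -0.4519  0.016 ] z.08 [ 0.5699 -0.4196  0.08  ]
[ 51 202  27  28 307] z.016 [0.5825 0.4627 0.016 ] z.08 [0.5773 0.4273 0.08  ]
[212 207  90  17 257] z.016 [0.5804 0.0516 0.016 ] z.08 [0.5754 0.0466 0.08  ]
[100 221  22  20 331] z.016 [0.5498 0.3617 0.016 ] z.08 [0.547  0.3338 0.08  ]
[277 242  24  24 186] z.016 [ 0.4989 -0.0156  0.016 ] z.08 [ 0.4999 -0.0156  0.08  ]
[   0  245   21   94 1050] z.016 [0.4236 0.5687 0.016 ] z.08 [0.4301 0.5255 0.08  ]
[235 245  26  28 269] z.016 [0.489  0.0705 0.016 ] z.08 [0.4907 0.0641 0.08  ]
```

View pics/m5.png

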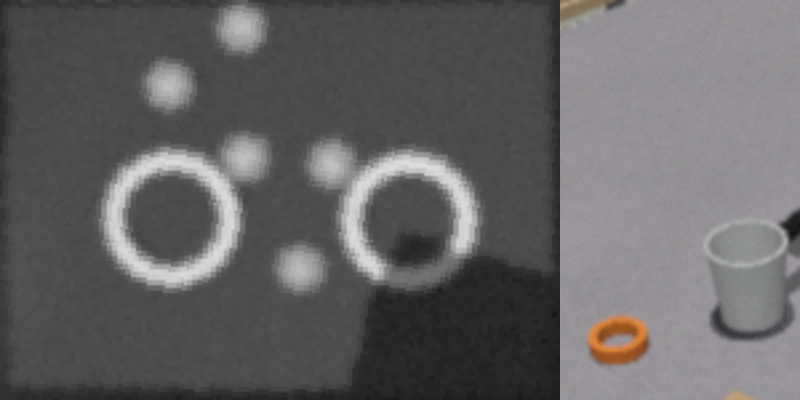

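The rectified case view shows two rings, at (170,218) and (410,218), and five balls. The cup stands upright. I check the cup's interior and the case's shadowed corner numerically for a leftover ball.

```bash
python3 - <<'E'
from h import *
b=load('t10');g=cv2.cvtColor(b['frame'],cv2.COLOR_RGB2GRAY)
print(g[196:248:2,372:424:2])
print('t0 cup');g0=cv2.cvtColor(load('t0')['frame'],cv2.COLOR_RGB2GRAY);print(g0[212:252:2,424:468:2])
print('corner');print(g[250:285:2,284:326:2])
E
```

```text
[[142 145 143 146 145 147 139 137 140 144 145 142 143 144 142 142 137 144
  144 144 144 144 146 142 142 140]
 [145 145 142 141 142 143 143 141 144 142 143 145 141 143 145 143 143 146
  145 143 147 140 145 143 143 142]
 [141 145 145 143 145 141 144 143 146 143 141 143 142 146 145 146 143 145
  144 145 144 142 139 143 141 138]
 [143 142 144 145 145 146 147 146 147 139 142 138 139 139 145 144 142 142
  139 142 144 141 145 140 140 142]
 [143 137 139 144 145 145 147 143 142 142 143 141 140 144 145 144 146 143
  139 145 147 143 143 139 141 144]
 [141 140 140 142 142 148 144 142 146 139 143 146 148 146 148 147 143 145
  145 149 143 142 141 139 143 142]
 [143 140 143 143 144 143 144 142 144 149 156 153 155 155 145 145 142 144
  144 144 142 144 138 140 145 141]
 [142 144 145 142 142 135 128 143 163 180 183 180 181 185 181 172 149 144
  140 143 140 143 138 143 146 140]
 [145 143 144 126 104  94 140 175 142 123 107 107 108 112 125 158 180 163
  147 146 140 139 142 139 143 138]
 [143 134 101  74  80 154 163 116 108 109 108 108 111 109 107 109 126 176
  175 148 147 142 140 138 145 143]
 [134  88 
[... 4512 characters left out ...]
1  41  38  36  36  37  40  37  40  40  40  36  40  42  37  37
   39  69  88]
 [ 45  40  38  40  38  43  39  40  37  40  38  39  37  38  43  38  28  33
   41  68  88]
 [ 45  41  36  40  39  36  36  36  39  36  38  39  38  42  39  39  38  33
   35  54  82]
 [ 50  38  40  38  32  35  40  37  40  38  39  40  42  39  34  39  39  35
   34  49  82]
 [ 41  40  37  40  41  43  38  38  39  36  36  35  38  38  44  39  39  34
   32  46  81]
 [ 43  39  38  40  38  37  40  36  41  38  37  36  37  41  41  40  35  38
   31  38  72]
 [ 39  41  39  39  42  36  37  39  38  38  34  38  35  38  37  36  34  35
   30  35  64]
 [ 39  42  34  38  38  35  35  38  32  37  32  33  30  35  34  32  30  33
   34  36  66]]
```

```bash
python3 - <<'E'
from h import *
L=[]
for n,u,v in(('t0',445,231),('t10',398,222),('t8',180+670*220/396-110*0-106+0,130+190*200/360)):
    if n=='t8': u=180+(670-396)*220/396
    u,v=int(u),int(v); a=cv2.imread(f'pics/{n}.png')[v-28:v+28,u-28:u+28]; L.append(cv2.resize(a,(266,266),interpolation=cv2.INTER_CUBIC))
b=cv2.imread('pics/t10.png')[190:310,190:340]
low=[np.clip((x.astype(float)-60)*1.3,0,255).astype(np.uint8) for x in L]
cv2.imwrite('pics/m6.png',np.vstack([np.hstack(L),np.hstack(low)]))
E
```

```text
(no output)
```

View pics/m6.png

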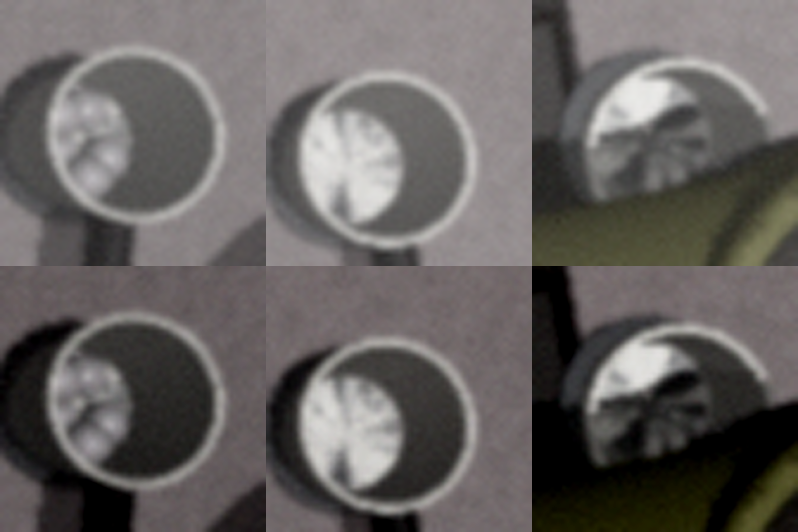

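In t0 (left) the cup shows distinct round balls. In the later views (middle and right) only the flat shiny bottom with wedge reflections remains, so the cup is empty and all five balls are in the case. Next I go over the lid and behind it, fingers shut.

```bash
python3 -m handwheel '{"grip":[0,0,0,0,0,0,0,0,0,0],"slide":[[0,0,-40],[0,40,-55],[-30,80,-55],[-65,125,-55],[-105,170,-55],[-150,210,-55],[-200,245,-55],[-250,265,-55],[-300,265,-55],[-321,265,-55]],"twist":[0,0,0,0,0,0,0,0,0,0]}'
python3 -m handwheel '{"grip":[0,0,0],"slide":[[0,0,0],[0,0,0],[0,0,0]],"twist":[0,0,0]}'
python3 - <<'E'
from h import *
s=st(); p=np.array(s['tcp_pos'][:2])-[.499,.034]; print('case',p@[.990,.141],p@[-.141,.990])
b=snap('top','t11')
E
```

```text
t: 27.8
tcp_pos: [0.6581, 0.0576, 0.2755]
tcp_rot: [-0.002, -0.071, 0.997, -0.0]
wrist_force: [-0.2, 0.2, 0.2]
finger_gap: -0.002
finger_force: 0.0
t: 28.18
tcp_pos: [0.6559, 0.0565, 0.2791]
tcp_rot: [0.001, -0.071, 0.997, 0.0]
wrist_force: [-0.1, -0.0, -0.1]
finger_gap: -0.002
finger_force: 0.0
t 28.18 tcp [0.6559 0.0565 0.2791] 
 [[-0.99  -0.142  0.001]
 [-0.142  0.99   0.   ]
 [-0.001  0.    -1.   ]] F [-0.1 -0.  -0.1] gap -0.002 ff 0.0 q [ 0.39  0.2   0.32 -0.   -1.69 -1.82]
case 0.15847202499315124 0.00017574217913328535
```

```bash
python3 -m handwheel '{"grip":[0,0,0,0,0,0,0,0,0,0],"slide":[[0,0,45],[0,0,78],[0,0,78],[12,0,78],[24,0,78],[36,0,78],[48,0,78],[60,0,78],[72,0,78],[84,0,78]],"twist":[0,0,0,0,0,0,0,0,0,0]}'
python3 - <<'E'
from h import *
s=st(); p=np.array(s['tcp_pos'][:2])-[.499,.034]; print('case',p@[.990,.141],p@[-.141,.990])
E
python3 -m handwheel '{"grip":[0,0,0,0,0,0,0,0,0,0],"slide":[[12,0,0],[20,0,0],[20,0,0],[20,0,0],[20,0,-50],[20,0,-80],[20,0,-80],[20,0,-80],[20,0,-80],[20,0,-80]],"twist":[0,0,0,0,0,0,0,0,0,0]}'
python3 -m handwheel '{"grip":[0,0,0,0,0,0,0,0,0,0],"slide":[[0,60,-10],[0,120,-10],[0,170,-10],[0,170,-10],[0,170,-10],[0,170,-10],[0,170,-10],[0,170,-10],[0,170,-10],[0,170,-10]],"twist":[0,0,0,0,0,0,0,0,0,0]}'
python3 - <<'E'
from h import *
s=st(); p=np.array(s['tcp_pos'][:2])-[.499,.034]; print('case',p@[.990,.141],p@[-.141,.990])
b=snap('top','t12'); a=snap('scene','s12')
E
cat > lid.py <<'E'
from h import *
import sys
b=load(sys.argv[1]);f=b['frame'].astype(int)
c=np.array([.499,.034])
W=lambda x,y,z:[c[0]+.99*x-.141*y,c[1]+.141*x+.99*y,z]
g=cv2.cvtColor(b['frame'],cv2.COLOR_RGB2GRAY)
for z in(.0785,):
    for xi in np.arange(.09,-.1,-.01):
        print(round(xi,2),[int(g[int(round(v)),int(round(u))]) for u,v in (pix(b,W(xi,y,z)) for y in np.arange(.12,-.125,-.01))])
E
python3 lid.py t12
```

```text
t: 29.48
tcp_pos: [0.5722, 0.0446, 0.2004]
tcp_rot: [0.0, -0.071, 0.997, 0.0]
wrist_force: [0.9, -0.0, -0.3]
finger_gap: 0.003
finger_force: 0.2
t 29.48 tcp [0.5722 0.0446 0.2004] 
 [[-0.99  -0.142  0.   ]
 [-0.142  0.99   0.   ]
 [-0.     0.    -1.   ]] F [ 0.9 -0.  -0.3] gap 0.003 ff 0.20650326507166028 q [ 0.43 -0.03 -0.07 -0.   -1.53 -1.86]
case 0.07399442531636385 0.0001858630716747477
t: 30.72
tcp_pos: [0.5532, 0.0418, 0.2794]
tcp_rot: [-0.001, -0.071, 0.997, -0.0]
wrist_force: [0.3, 0.5, -0.9]
finger_gap: -0.003
finger_force: 0.0
t: 31.98
tcp_pos: [0.5293, 0.2101, 0.2903]
tcp_rot: [-0.0, -0.071, 0.997, 0.0]
wrist_force: [-0.4, 0.3, 0.5]
finger_gap: -0.003
finger_force: 0.0
t 31.98 tcp [0.5293 0.2101 0.2903] 
 [[-0.99  -0.141 -0.   ]
 [-0.141  0.99   0.   ]
 [ 0.     0.    -1.   ]] F [-0.4  0.3  0.5] gap -0.003 ff 0.0 q [ 0.73 -0.03  0.1  -0.   -1.7  -2.16]
case 0.05481087705999837 0.1700865604402835
0.09 [83, 77, 78, 80, 125, 119, 122, 129, 124, 126, 126, 122, 128, 129, 126, 125, 127, 127, 130, 127, 129, 129, 124, 126, 130]
0.08 [80, 77, 80, 158, 150, 153, 161, 161, 147, 154, 
[... 1602 characters left out ...]
 148, 147, 148, 149, 145, 143, 124, 124]
-0.05 [129, 121, 137, 139, 166, 201, 144, 140, 142, 144, 144, 142, 140, 143, 143, 144, 144, 146, 167, 205, 154, 146, 142, 132, 130]
-0.06 [128, 126, 139, 140, 193, 202, 192, 140, 140, 145, 141, 140, 145, 145, 149, 147, 148, 148, 192, 212, 207, 146, 145, 125, 127]
-0.07 [128, 125, 142, 140, 186, 191, 160, 141, 143, 144, 142, 144, 146, 144, 146, 143, 144, 145, 166, 210, 152, 145, 142, 122, 130]
-0.08 [128, 134, 133, 136, 127, 129, 131, 132, 121, 118, 128, 124, 126, 123, 125, 127, 133, 118, 121, 119, 126, 124, 119, 124, 129]
-0.09 [130, 126, 125, 125, 124, 131, 128, 123, 124, 123, 126, 122, 127, 124, 126, 129, 126, 126, 129, 126, 126, 127, 129, 127, 127]
```

The lid reads as shut: an even grey face spanning the case, with pins at case (−0.06, ±0.07). Next I measure the pin tops and the mallet's handle.

```bash
python3 - <<'E'
from h import *
from h import *
c=np.array([.499,.034])
inv=lambda p:(round(float((p[:2]-c)@[.99,.141]),4),round(float((p[:2]-c)@[-.141,.99]),4))
for n in('t12','s12'):
    b=load(n);g=cv2.cvtColor(b['frame'],cv2.COLOR_RGB2GRAY)
    for y in(.07,-.07):
        u,v=pix(b,[c[0]-.06*.99-.141*y,c[1]-.06*.141+.99*y,.09]); u,v=int(u),int(v)
        r=14; sub=g[v-r:v+r+1,u-r:u+r+1]; m=(sub>178).astype(np.uint8); k,l,t,ce=cv2.connectedComponentsWithStats(m)
        i=1+np.argmax(t[1:,4]); cc=ce[i]+[u-r,v-r]; print(n,y,t[i],cc,'top',inv(world(b,*cc,.0955)),inv(world(b,*cc,.087)))
b=load('t12');hsv=cv2.cvtColor(b['frame'],cv2.COLOR_RGB2HSV)
m=((hsv[:,:,0]>8)&(hsv[:,:,0]<28)&(hsv[:,:,1]>70)&(hsv[:,:,2]>110)).astype(np.uint8);m[:,:60]=0;m[:,200:]=0
k,l,t,ce=cv2.connectedComponentsWithStats(m)
for i in range(1,k):
    if t[i,4]>100:
        pts=np.argwhere(l==i)[:,::-1].astype(np.float32); print(t[i],cv2.minAreaRect(pts),hsv[l==i].mean(0))
        W=np.array([world(b,*p,.057)[:2] for p in pts]); R_=cv2.minAreaRect((W*1000).astype(np.float32)); print('world z.057',R_)
        vx,vy,x0,y0=cv2.fitLine((W*1000).astype(np.float32),cv2.DIST_L2,0,.01,.01).ravel(); print(vx,vy,x0,y0)
rings(b)
E
```

```text
t12 0.07 [  9   8  13  13 117] [230.73504274 291.38461538] top (-0.0601, 0.0693) (-0.0608, 0.0706)
t12 -0.07 [  7   7  14  14 131] [302.93129771 279.97709924] top (-0.0591, -0.0689) (-0.0598, -0.0691)
s12 0.07 [12 11  4  3  8] [353.5 187. ] top (-0.0593, 0.0685) (-0.0698, 0.0636)
s12 -0.07 [12 12  4  2  6] [297.5        166.33333333] top (-0.0594, -0.0715) (-0.0699, -0.0781)
[110 255  10  67 352] ((114.14154052734375, 287.9523010253906), (6.933752536773682, 66.34214782714844), 3.1798300743103027) [ 16.36647727 110.79829545 115.71306818]
world z.057 ((434.0647277832031, 332.2171630859375), (13.931147575378418, 129.5703125), 88.90318298339844)
0.99937606 -0.03532071 433.24512 331.41452
[212 204  90  17 294] z.016 [0.5868 0.0516 0.016 ] z.08 [0.5813 0.0466 0.08  ]
[385 209  30  36 111] z.016 [ 0.5539 -0.2498  0.016 ] z.08 [ 0.5508 -0.2324  0.08  ]
[377 214  21  29 358] z.016 [ 0.5509 -0.2234  0.016 ] z.08 [ 0.548 -0.208  0.08 ]
[294 264  17  24 238] z.016 [ 0.4532 -0.0434  0.016 ] z.08 [ 0.4575 -0.0414  0.08  ]
[224 284  15  15 178] z.016 [0.4221 0.1047 0.016 ] z.08 [0.4288 0.0958 0.08  ]
[  0 291  21  48 744] z.016 [0.3764 0.5657 0.016 ] z.08 [0.3864 0.5227 0.08  ]
```

The pin tops sit within 1 mm of where the case model puts them, so the lid is shut and the case pose is good. The mallet handle's line is at yaw −2°, passing (0.501, 0.330). I approach the mallet.

```bash
python3 -m handwheel '{"grip":[0.6,0.6,0.6,0.6,0.6,0.6,0.6,0.6,0.6,0.6],"slide":[[4,50,0],[8,100,40],[11,123,90],[11,123,130],[11,123,130],[11,123,130],[11,123,130],[11,123,130],[11,123,130],[11,123,130]],"twist":[10,10,10,10,10,10,10,10,10,10]}'
python3 - <<'E'
from h import *
st(); togo([.501,.3300,.041])
E
```

```text
t: 33.33
tcp_pos: [0.501, 0.3304, 0.1605]
tcp_rot: [0.0, 0.016, 1.0, 0.0]
wrist_force: [-0.8, -0.1, 0.5]
finger_gap: 0.603
finger_force: 0.0
t 33.33 tcp [0.501  0.3304 0.1605] 
 [[-0.999  0.033  0.   ]
 [ 0.033  0.999  0.   ]
 [-0.     0.    -1.   ]] F [-0.8 -0.1  0.5] gap 0.603 ff 0.0 q [ 0.92  0.05 -0.06 -0.   -1.46 -2.52]
slide mm [  0.   -0.4 119.5]
```

```bash
python3 -m handwheel '{"grip":[0.6,0.6,0.6,0.6,0.6,0,0,0,0,0],"slide":[[0,0,50],[0,0,95],[0,0,119],[0,0,119],[0,0,119],[0,0,119],[0,0,119],[0,0,119],[0,0,119],[0,0,119]],"twist":[0,0,0,0,0,0,0,0,0,0]}'
python3 - <<'E'
from h import *
st(); b=snap('top','t13'); rings(b)
E
python3 -m handwheel '{"grip":[0,0,0,0,0,0,0,0],"slide":[[0,0,-30],[0,0,-80],[0,0,-120],[0,0,-140],[0,0,-140],[0,0,-140],[0,0,-140],[0,0,-140]],"twist":[0,0,0,0,0,0,0,0]}'
python3 - <<'E'
from h import *
st(); togo([.3852,.088,.175]); b=snap('top','t14'); snap('scene','s14')
E
```

```text
t: 34.58
tcp_pos: [0.5016, 0.3314, 0.0431]
tcp_rot: [0.001, 0.016, 1.0, 0.001]
wrist_force: [-2.1, 1.4, 5.9]
finger_gap: 0.266
finger_force: 60.4
t 34.58 tcp [0.5016 0.3314 0.0431] 
 [[-0.999  0.032  0.002]
 [ 0.032  0.999  0.002]
 [-0.002  0.002 -1.   ]] F [-2.1  1.4  5.9] gap 0.266 ff 60.39282202720642 q [ 0.92  0.11 -0.21  0.   -1.24 -2.52]
[211 204  91  17 256] z.016 [0.5868 0.0526 0.016 ] z.08 [0.5813 0.0476 0.08  ]
[378 216  20  24 333] z.016 [ 0.5519 -0.2245  0.016 ] z.08 [ 0.549  -0.2091  0.08  ]
[295 272  16  16 187] z.016 [ 0.4449 -0.0444  0.016 ] z.08 [ 0.4499 -0.0422  0.08  ]
[224 284  15  15 168] z.016 [0.4221 0.1047 0.016 ] z.08 [0.4288 0.0958 0.08  ]
[  0 311  21  28 323] z.016 [0.3561 0.5644 0.016 ] z.08 [0.3676 0.5215 0.08  ]
t: 35.62
tcp_pos: [0.5007, 0.3301, 0.1801]
tcp_rot: [-0.001, 0.016, 1.0, -0.001]
wrist_force: [0.1, -0.3, -3.8]
finger_gap: 0.267
finger_force: 59.8
t 35.62 tcp [0.5007 0.3301 0.1801] 
 [[-0.999  0.032 -0.001]
 [ 0.032  0.999 -0.001]
 [ 0.001 -0.001 -1.   ]] F [ 0.1 -0.3 -3.8] gap 0.267 ff 59.815340638160706 q [ 0.92  0.04 -0.03 -0.   -1.5  -2.52]
slide mm [ 107.6 -245.7    5.6]
```

```bash
python3 -m handwheel '{"grip":[0,0,0,0,0,0,0,0,0,0],"slide":[[20,-50,0],[45,-100,0],[70,-150,0],[90,-200,0],[108,-246,0],[108,-246,0],[108,-246,0],[108,-246,0],[108,-246,0],[108,-246,0]],"twist":[0,-3,-6,-9,-10,-10,-10,-10,-10,-10]}'
python3 - <<'E'
from h import *
c=np.array([.499,.034])
s=st(); p=np.array(s['tcp_pos'][:2])-c; print('case',p@[.990,.141],p@[-.141,.990])
b=snap('top','t15');a=snap('scene','s15')
# head top white disc expected
h=np.array(s['tcp_pos'])+np.array([.99*.045,.141*.045,.042]); print('head top exp',h)
for n,im in(('t',b),('s',a)):
    u,v=pix(im,h);u,v=int(u),int(v);g=cv2.cvtColor(im['frame'],cv2.COLOR_RGB2GRAY);r=24
    sub=g[max(v-r,0):v+r,u-r:u+r];m=(sub>165).astype(np.uint8);k,l,t,ce=cv2.connectedComponentsWithStats(m)
    print(n,u,v)
    for i in range(1,k):
        if t[i,4]>25:
            cc=ce[i]+[u-r,max(v-r,0)]; w=world(im,*cc,h[2]);d=w[:2]-c;print(t[i],cc,w,'case',d@[.99,.141],d@[-.141,.99])
E
```

```text
t: 36.98
tcp_pos: [0.3851, 0.0884, 0.181]
tcp_rot: [-0.0, -0.071, 0.997, -0.0]
wrist_force: [-0.5, -0.1, -4.3]
finger_gap: 0.266
finger_force: 60.1
t 36.98 tcp [0.3851 0.0884 0.181 ] 
 [[-0.99  -0.142 -0.001]
 [-0.142  0.99  -0.001]
 [ 0.001 -0.    -1.   ]] F [-0.5 -0.1 -4.3] gap 0.266 ff 60.14375925064087 q [ 0.75 -0.55 -0.51 -0.   -1.61 -2.17]
case -0.10511469602434906 0.06988924482331813
head top exp [0.4296299  0.09471521 0.22303366]
t 219 300
s 359 134
```

```bash
python3 -m handwheel '{"grip":[0,0,0,0,0,0,0,0],"slide":[[0,0,25],[0,0,40],[0,0,46],[0,0,60],[0,0,70],[0,0,76],[0,0,76],[0,0,76]],"twist":[0,0,0,0,0,0,0,0]}'
python3 - <<'E'
from h import *
st()
E
python3 -m handwheel '{"grip":[0,0,0,0,0,0,0,0],"slide":[[0,0,-30],[0,0,-76],[0,0,-76],[0,-50,-76],[0,-100,-76],[0,-140,-76],[0,-140,-76],[0,-140,-76]],"twist":[0,0,0,0,0,0,0,0]}'
python3 - <<'E'
from h import *
c=np.array([.499,.034])
s=st(); p=np.array(s['tcp_pos'][:2])-c; print('case',p@[.990,.141],p@[-.141,.990])
b=snap('top','t16');a=snap('scene','s16')
g=cv2.cvtColor(a['frame'],cv2.COLOR_RGB2GRAY);g0=cv2.cvtColor(load('s12')['frame'],cv2.COLOR_RGB2GRAY)
u,v=map(int,pix(a,[c[0]-.06*.99-.141*.07,c[1]-.06*.141+.99*.07,.087]));print(u,v);print(g0[v-10:v+10,u-9:u+10]);print(g[v-10:v+10,u-9:u+10])
g=cv2.cvtColor(b['frame'],cv2.COLOR_RGB2GRAY);g0=cv2.cvtColor(load('t12')['frame'],cv2.COLOR_RGB2GRAY)
print(g0[282:302:2,220:242:2]);print(g[282:302:2,220:242:2])
E
```

```text
t: 38.08
tcp_pos: [0.3861, 0.088, 0.1125]
tcp_rot: [0.003, -0.072, 0.997, 0.0]
wrist_force: [-26.6, -2.6, 35.8]
finger_gap: 0.269
finger_force: 65.9
t 38.08 tcp [0.3861 0.088  0.1125] 
 [[-0.99  -0.143  0.005]
 [-0.143  0.99   0.001]
 [-0.006  0.    -1.   ]] F [-26.6  -2.6  35.8] gap 0.269 ff 65.88883996009827 q [ 0.75 -0.55 -0.64  0.   -1.47 -2.17]
t: 39.08
tcp_pos: [0.4045, -0.0505, 0.18]
tcp_rot: [-0.001, -0.071, 0.998, 0.0]
wrist_force: [0.7, -0.3, -3.8]
finger_gap: 0.269
finger_force: 61.0
t 39.08 tcp [ 0.4045 -0.0505  0.18  ] 
 [[-0.99  -0.141 -0.002]
 [-0.141  0.99   0.   ]
 [ 0.002  0.    -1.   ]] F [ 0.7 -0.3 -3.8] gap 0.269 ff 61.04660511016846 q [ 0.38 -0.51 -0.49 -0.   -1.59 -1.81]
case -0.10547843425344479 -0.07030374715936687
354 190
[[149 149 149 150 148 151 147 148 149 148 149 148 148 146 148 146 148 148
  147]
 [147 146 147 148 151 148 150 149 149 148 147 147 146 147 148 148 147 147
  147]
 [145 148 148 150 151 150 151 151 150 148 147 146 148 145 146 148 146 143
  147]
 [148 145 150 147 149 150 150 150 149 147 149 147 146 147 146 146 145 145
  146]
 [149 145 146 148 
[... 3141 characters left out ...]
140 159 190 191 210 208 161 202 153 142]
 [144 140 150 191 187 194 196 191 203 143 143]
 [142 141 144 174 194 190 191 206 162 143 144]
 [144 141 140 144 157 172 167 155 144 143 143]
 [142 146 143 141 142 144 141 139 134 131 130]]
[[141 143 144 143 142 145 143 142 143 146 140]
 [142 144 144 145 158 171 168 149 147 142 143]
 [141 140 146 169 209 219 219 206 171 142 146]
 [138 140 151 205 207 202 206 219 203 146 144]
 [141 139 162 210 194 208 217 214 217 158 142]
 [142 141 164 210 193 203 211 209 192 145 140]
 [143 144 153 206 206 196 186 143 117  92  97]
 [147 144 144 179 197 185 133 107  94  88  85]
 [147 143 132 117 106 100  96  93  81  87  85]
 [128 104  89  86  84  83  83  87  86  77  82]]
```

The left pin has gone down: in the scene image its upright shank is no longer visible, only the head inside its collar. Next is the right pin.

```bash
python3 -m handwheel '{"grip":[0,0,0,0,0,0,0,0],"slide":[[0,0,25],[0,0,40],[0,0,46],[0,0,60],[0,0,70],[0,0,75],[0,0,75],[0,0,75]],"twist":[0,0,0,0,0,0,0,0]}'
python3 - <<'E'
from h import *
st()
E
python3 -m handwheel '{"grip":[0,0,0,0,0,0,0,0],"slide":[[0,0,-30],[0,0,-75],[0,0,-75],[0,50,-75],[0,100,-75],[0,150,-75],[0,200,-75],[0,200,-75]],"twist":[0,0,0,0,0,0,0,0]}'
cat > pins.py <<'E'
from h import *
import sys
c=np.array([.499,.034])
for y in(.07,-.07):
    for n in('s12',sys.argv[1]):
        a=load(n);g=cv2.cvtColor(a['frame'],cv2.COLOR_RGB2GRAY)
        u,v=map(int,pix(a,[c[0]-.06*.99-.141*y,c[1]-.06*.141+.99*y,.087])); print(n,y);print(g[v-9:v+9:1,u-6:u+7:2])
E
python3 - <<'E'
from h import *
st(); snap('scene','s17');snap('top','t17')
E
python3 pins.py s17
```

```text
t: 40.17
tcp_pos: [0.4054, -0.051, 0.1122]
tcp_rot: [0.002, -0.072, 0.997, -0.001]
wrist_force: [-23.4, 5.3, 31.5]
finger_gap: 0.268
finger_force: 66.4
t 40.17 tcp [ 0.4054 -0.051   0.1122] 
 [[-0.99  -0.143  0.004]
 [-0.143  0.99  -0.001]
 [-0.004 -0.001 -1.   ]] F [-23.4   5.3  31.5] gap 0.268 ff 66.38813495635986 q [ 0.38 -0.5  -0.61  0.   -1.46 -1.81]
t: 41.18
tcp_pos: [0.3754, 0.1499, 0.1793]
tcp_rot: [-0.001, -0.073, 0.997, -0.0]
wrist_force: [0.1, -0.1, -3.8]
finger_gap: 0.267
finger_force: 61.4
t 41.17 tcp [0.3754 0.1499 0.1793] 
 [[-0.989 -0.146 -0.002]
 [-0.146  0.989 -0.001]
 [ 0.003 -0.    -1.   ]] F [ 0.1 -0.1 -3.8] gap 0.267 ff 61.38911962509155 q [ 0.89 -0.52 -0.5  -0.   -1.59 -2.31]
s12 0.07
[[148 148 149 148 147 147 148]
 [150 150 151 148 146 145 148]
 [147 150 150 147 147 147 146]
 [148 147 154 153 149 145 147]
 [145 150 163 165 156 146 147]
 [147 165 178 179 167 147 149]
 [149 166 180 184 175 148 148]
 [148 152 178 182 170 145 150]
 [156 129 161 169 147 145 142]
 [168 123 132 136 132 152 145]
 [173 113 119 125 131 164 151]
 [175 123 117 125 138 176 151]
 [173 150 1
[... 1181 characters left out ...]
9 153]
 [150 165 165 167 168 149 154]
 [150 153 152 155 153 150 152]
 [152 150 148 148 151 152 152]
 [154 151 152 153 153 151 152]]
s17 -0.07
[[149 148 147 149 150 149 147]
 [150 145 147 148 150 149 148]
 [148 146 147 148 150 148 146]
 [146 146 150 147 149 149 149]
 [146 145 148 150 149 151 149]
 [148 142 150 149 148 148 149]
 [147 151 150 150 149 150 149]
 [152 150 155 153 151 148 150]
 [150 156 162 164 160 144 147]
 [157 171 181 181 172 155 147]
 [168 182 182 181 178 168 152]
 [177 180 182 183 181 175 151]
 [174 176 183 182 181 171 149]
 [163 175 182 181 180 160 149]
 [147 168 174 174 170 149 152]
 [151 153 152 154 148 150 151]
 [153 150 148 150 147 149 151]
 [151 150 151 153 149 152 150]]
```

Both pins read home. I carry the mallet back above its rest.

```bash
python3 -m handwheel '{"grip":[0,0,0,0,0,0,0,0,0,0],"slide":[[-30,40,0],[-65,80,0],[-100,120,0],[-150,160,0],[-150,160,0],[-150,160,0],[-150,160,0],[-150,160,0],[-150,160,0],[-150,160,0]],"twist":[3,6,9,10,10,10,10,10,10,10]}'
python3 - <<'E'
from h import *
s=st(); togo([.501,.3301,.0425])
b=snap('top','t18');a=snap('scene','s18')
# compare mallet in scene with the identically placed lift (s14: tcp .5007,.3301,.1801)
g=cv2.absdiff(load('s14')['frame'],a['frame']).max(2); u,v=map(int,pix(a,np.array(s['tcp_pos'])+[.04,0,0])); print(u,v,(g[max(0,v-40):v+40,u-60:u+60]>40).sum())
E
```

```text
t: 42.52
tcp_pos: [0.5022, 0.3269, 0.1819]
tcp_rot: [0.0, 0.016, 1.0, 0.0]
wrist_force: [-0.5, 0.2, -4.4]
finger_gap: 0.27
finger_force: 61.4
t 42.52 tcp [0.5022 0.3269 0.1819] 
 [[-0.999  0.032  0.   ]
 [ 0.032  0.999  0.001]
 [-0.     0.001 -1.   ]] F [-0.5  0.2 -4.4] gap 0.27 ff 61.35680437088013 q [ 0.91  0.04 -0.03 -0.   -1.5  -2.51]
slide mm [  1.3   3.  139.4]
432 231 577
```

```bash
python3 -m handwheel '{"grip":[0,0,0,0,0,0,0,0,0,0],"slide":[[1,3,50],[1,3,95],[1,3,120],[1,3,130],[1,3,135],[1,3,139],[1,3,141],[1,3,141],[1,3,141],[1,3,141]],"twist":[0,0,0,0,0,0,0,0,0,0]}'
python3 -m handwheel '{"grip":[0.3,0.4,0.5,0.5,0.5,0.5,0.5,0.5,0.5,0.5],"slide":[[0,0,0],[0,0,0],[0,0,0],[0,0,0],[0,0,0],[0,0,-10],[0,0,-40],[0,0,-90],[0,0,-140],[0,0,-140]],"twist":[0,0,0,0,0,0,0,0,0,0]}'
python3 -m handwheel '{"grip":[0.5,0.5,0.5,0.5,0.5,0.5,0.5,0.5],"slide":[[40,-40,-20],[80,-90,-20],[120,-140,-20],[120,-190,-20],[120,-240,-20],[120,-280,-20],[120,-280,-20],[120,-280,-20]],"twist":[0,0,0,0,0,0,0,0]}'
python3 - <<'E'
from h import *
st(); b=snap('top','t19');a=snap('scene','s19'); rings(b)
# difference to first pictures around the mallet and the bystanders
for n0,im,pts in(('t0',b,{'head':[.546,.329,.084],'hend':[.37,.334,.05],'carton':[.698,-.043,.06],'oil':[.695,.107,.14]}),('s0',a,{'head':[.546,.329,.045],'hend':[.37,.334,.05],'carton':[.698,-.043,.03],'oil':[.695,.107,.07]})):
    for k,p in pts.items():
        u,v=map(int,pix(im,p)); r=26; T=cv2.cvtColor(load(n0)['frame'],cv2.COLOR_RGB2GRAY)[max(v-r,0):v+r,max(u-r,0):u+r]
        G=cv2.cvtColor(im['frame'],cv2.COLOR_RGB2GRAY); m=cv2.matchTemplate(G,T,cv2.TM_CCOEFF_NORMED);_,x,_,l=cv2.minMaxLoc(m)
        print(n0,k,'score',round(x,3),'shift px',l[0]-max(u-r,0),l[1]-max(v-r,0))
E
python3 pins.py s19 | sed -n '20,38p;58,78p'; python3 lid.py t19 | sed -n '3p;8p;14,19p'
```

```text
t: 43.88
tcp_pos: [0.5022, 0.3307, 0.043]
tcp_rot: [0.001, 0.016, 1.0, 0.001]
wrist_force: [-2.5, -0.6, 5.7]
finger_gap: 0.272
finger_force: 62.6
t: 45.12
tcp_pos: [0.5033, 0.3313, 0.1871]
tcp_rot: [0.004, 0.016, 1.0, 0.003]
wrist_force: [0.1, -0.2, -0.6]
finger_gap: 0.501
finger_force: 0.0
t: 46.12
tcp_pos: [0.3724, 0.0542, 0.2003]
tcp_rot: [0.0, 0.016, 1.0, 0.0]
wrist_force: [0.1, 0.6, 0.1]
finger_gap: 0.502
finger_force: 0.0
t 46.12 tcp [0.3724 0.0542 0.2003] 
 [[-0.999  0.033  0.   ]
 [ 0.033  0.999  0.   ]
 [-0.     0.    -1.   ]] F [0.1 0.6 0.1] gap 0.502 ff 0.0 q [ 0.69 -0.61 -0.51 -0.   -1.66 -2.3 ]
[211 204  91  17 280] z.016 [0.5868 0.0526 0.016 ] z.08 [0.5813 0.0476 0.08  ]
[386 209  28  36  93] z.016 [ 0.5539 -0.2498  0.016 ] z.08 [ 0.5508 -0.2324  0.08  ]
[378 214  20  28 342] z.016 [ 0.5519 -0.2245  0.016 ] z.08 [ 0.549  -0.2091  0.08  ]
[102 221  20  20 308] z.016 [0.5498 0.3596 0.016 ] z.08 [0.547  0.3318 0.08  ]
[   0  246   21   93 1022] z.016 [0.4225 0.5687 0.016 ] z.08 [0.4291 0.5254 0.08  ]
[295 271  16  17 203] z.016 [ 0.446  -0.0444  0.016 ] z.08 [ 0.4508 -0.04
[... 1807 characters left out ...]
7, 139, 137, 140, 142, 141, 139, 142, 144, 146, 143, 146, 145, 142, 140, 121, 124]
-0.05 [123, 122, 135, 137, 162, 200, 137, 136, 129, 90, 80, 83, 127, 143, 141, 144, 143, 147, 163, 205, 155, 142, 144, 128, 127]
-0.06 [125, 126, 134, 134, 202, 207, 186, 95, 79, 84, 83, 81, 85, 100, 141, 144, 143, 146, 210, 209, 210, 142, 141, 121, 126]
-0.07 [125, 125, 137, 138, 192, 203, 95, 81, 78, 81, 85, 82, 82, 82, 94, 143, 142, 139, 160, 213, 152, 141, 142, 124, 128]
-0.08 [126, 127, 131, 129, 87, 76, 75, 77, 77, 75, 80, 74, 77, 77, 76, 112, 130, 116, 118, 120, 122, 118, 119, 124, 124]
-0.09 [123, 126, 104, 76, 74, 78, 77, 77, 76, 77, 78, 73, 76, 77, 77, 80, 120, 121, 124, 126, 126, 126, 127, 127, 127]
```

Mallet, carton and bottle match the first pictures within 2 px, the lid is flat and the pins are down. I check the cup against its placed pose and hand in.

```bash
python3 - <<'E'
from h import *
ok=True
for n0,n1,p in(('t10','t19',[.548,-.226,.06]),('s8','s19',[.548,-.226,.04])):
    A,B=(cv2.cvtColor(load(n)['frame'],cv2.COLOR_RGB2GRAY) for n in(n0,n1)); u,v=map(int,pix(load(n0),p)); r=30
    m=cv2.matchTemplate(B,A[v-r:v+r,u-r:u+r],cv2.TM_CCOEFF_NORMED);_,x,_,l=cv2.minMaxLoc(m); print(x,l[0]-u+r,l[1]-v+r); ok&=x>.85 and abs(l[0]-u+r)<4
if ok: print(hand_in())
E
```

```text
0.9971891641616821 0 0
0.8114330768585205 0 0
```

The cup has not shifted in either view. The lower scene score fits the arm and its shadow having moved. Handing in.

```bash
python3 -c "
from station import hand_in
print(hand_in())"
```

```text
the job is handed in; nothing more can be done
None
```

I handed the job in at about 46 s; the station returned no verdict. By my image checks, both rings and all five balls are in the shut case, both pins are driven home with the mallet, the cup stands upright, the mallet is back on its rest, and the carton and bottle have not moved.

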